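# Kit the parts of one control station

## Robot

A 6-joint arm with a two-finger parallel gripper is mounted at the origin on the work surface. World frame = base frame: x ahead of the robot, y to its left, z up, the work surface at z = 0. Lengths are in m, angles in rad, forces in N, time in s.
With the tool pointing down it reaches from about 0.35 to 0.975 m from the base axis. Payload 4.9 kg.
Tool frame: the origin (TCP) lies between the finger pads; the fingertips stand 17 mm ahead of it and the grasp point (between the pads) lies 2 mm behind it; z points along the fingers, y is the direction in which the jaws open and shut (so a half turn about z gives the same grasp; the last joint's range is limited). The gripper opens to 85 mm and grips with 20 to 120 N. Pads are 22 mm wide; open, the fingers measure 114 mm over their backs; the gripper's body (76 mm by 85 mm) begins 54 mm behind the grasp point. The pads swing forward as they close: fully open they stand 13 mm farther back than shut.
Start: joints at [1.078, 0.053, 1.613, -0, 1.476, -0.119], TCP at [0.228, 0.582, 0.248] pointing down, gripper open.
Joint ranges: [-3.01, 3.01], [-1.01, 2.22], [0.06, 2.58], [-1.02, 4.17], [0.09, 2.62], [-3.14, 3.14]. Speed limits (rad/s): [2.57, 2.57, 3.14, 3.14, 3.14, 3.14].

## Interface

Orientations are given as a unit quaternion [w, x, y, z].
In Python, from rig import sense, get_image, camera_model, finish_job gives the robot as it stands.
- The arm moves only by the tool play_rows, never from a script. Its argument "targets" is a list of rows, each an object with "delta_pos": the shift along the tool's x, y, z in m, a list of three; "delta_rot": the turn, a rotation vector about the tool's x, y, z in degrees, a list of three; "hand": the closure, from -1 (fully open) to 1 (shut), so that 0 is half open. In form: [{"delta_pos": [x, y, z], "delta_rot": [wx, wy, wz], "hand": hand}, ...]. A call has 1 to 20 rows; each row shifts and turns the commanded pose from where the row before left it, along the tool's axes as they then stand; what a row does not reach is not made up. A row lasts 1/12 s, in which the tool goes at most 41.7 mm and 7.16 degrees, less where a joint would pass 70% of its speed; a pose out of reach is approached as far as the arm can. A call is refused whole if a number of a shift passes 0.0417 or a number of a turn 7.16, either way. A call with a gripper value outside its range is refused whole. The fingers move at their own pace and stop on an object; "newtons" is the grip in N (left out, the last holds). Time passes only in rows, so rows that do not move let the fingers close. It gives the time, the measured TCP pose, the force and the opening at its end, in the units of the state.
- sense(): the state, without advancing time (a new reading comes with each control period).
- get_image(name): name is "side" or "top"; returns the picture (400x640x3 uint8, blue, green, red); there is no depth.
- camera_model(name): a dict with "vfov" (degrees; the focal length in pixels is half the picture's height over the tangent of half this angle, whatever the lens; pixels are square), "cx", "cy" (the principal point, pixels), "R" (3x3) and "t" (3): a world point X has camera coordinates R X + t. Camera axes: x right, y down, z forward; pixel columns grow to the right and rows downward; lengths in m; the calibration is good to about 2 mm. A picture is of the moment at which its call begins. camera_model takes no time and is no camera call.
- finish_job(): hands the job in, once; it reports no verdict.
The state is a dict: "time_s": time; "qpos": joint angles; "joint_vel": joint speeds; "tau": joint torques, N m; "eef_pos": TCP position; "tool_rot": TCP orientation; "wrist_force": force on the tool from outside, world axes, zero at the start; "torque": the same for the moment, N m; "gripper_width": finger opening in m.
Only numpy, scipy, OpenCV 4.12 (cv2) and the standard library are available. Lean on these libraries where they do the work, as an engineer would, in place of code of your own. Each camera call takes 0.05 s, during which the arm holds its last target.

## Task

Put the kit for one control station together in the blue tray: the yellow cam switch in the pocket with the yellow floor, the green contact block on the green floor, the red mushroom button on the red floor and the white lamp on the white floor, each standing upright in the middle of its pocket. Set the parts down without dropping them, and leave the red contact block and the green mushroom button where they stand, as they belong to another job.

Things in the scene. Friction and masses are not known exactly. Their poses are not given: they have to be found in the camera images.
- cam_switch: the cam switch: a square tower, 42 x 42 mm and 60 mm tall, of three yellow tiers on a black foot, with a black top that bears a yellow square and four screws; about 110 g. Origin at the centre of its underside, z up; its faces lie across its x and y axes. It stands upright on the bench.
- green_block: the green contact block: a dark green (teal) block, 46 mm along its x, 26 mm along its y and 36 mm tall, with a black window on top and four steel screws; about 50 g. Origin at the centre of its underside, z up. It is gripped across its 26 mm width.
- red_mushroom: the red mushroom stop button: a red round cap of 40 mm diameter (22 to 44 mm above the bench; its rim is straight from 27 to 38 mm) on a black stem of 32 mm diameter; 44 mm tall in all, about 70 g. It stands cap up. Origin at the centre of its underside, z up.
- white_lamp: the white indicator lamp: a black round body of 36 mm diameter and 30 mm height with a white lens of 29 mm diameter on top, 43 mm tall in all, about 60 g. It stands lens up. Origin at the centre of its underside, z up.
- red_block: the red contact block, of the same shape and size as the green one (46 x 26 x 36 mm). It does not belong to the kit. Origin at the centre of its underside, z up. The loose parts stand some 10 cm apart; a brass ring (34 mm across, 7 mm high) and a small grey clamp (34 x 22 mm, 10 mm high) lie among them.
- green_mushroom: the green mushroom button, of the same shape and size as the red one (40 mm cap, 44 mm tall). It does not belong to the kit. Origin at the centre of its underside, z up.
- yellow_floor: the yellow pocket floor: a yellow plate, 93 mm square, 2 mm thick, fixed on the bottom of one pocket of the blue kit tray. Origin at the centre of its underside, 4 mm above the bench; the part stands on its top, 2 mm higher. x and y run along the pocket's walls, z up. The tray is 204 mm square, fixed, with 2 x 2 pockets 96 mm square inside; walls 4 mm thick, tops 26 mm above the bench.
- green_floor: the green pocket floor: a green plate, 93 mm square, 2 mm thick, fixed on the bottom of one pocket of the blue kit tray. Origin at the centre of its underside, 4 mm above the bench; the part stands on its top, 2 mm higher. x and y run along the pocket's walls, z up. The tray is turned by up to 0.3 rad and stands to the robot's left (+y) of the loose parts.
- red_floor: the red pocket floor: a red plate, 93 mm square, 2 mm thick, fixed on the bottom of one pocket of the blue kit tray. Origin at the centre of its underside, 4 mm above the bench; the part stands on its top, 2 mm higher. x and y run along the pocket's walls, z up. Tray and pocket as for the yellow floor. Blue bins up to 110 mm high stand beyond x = 0.77 m and at the right, near (0.66, -0.50).
- white_floor: the white pocket floor: a white plate, 93 mm square, 2 mm thick, fixed on the bottom of one pocket of the blue kit tray. Origin at the centre of its underside, 4 mm above the bench; the part stands on its top, 2 mm higher. x and y run along the pocket's walls, z up. Tray and pocket as for the yellow floor.
Mind the look-alikes: they are no part of the job. What is shaped like the red_mushroom but purple is not meant.

How it is judged:
At the end, for the whole second after the job is handed in: Each of the four parts stands on the floor of its colour, within 15 mm of the pocket's middle and 5 mm of the floor's top, tilted under 0.12 rad, at rest and released; the red contact block and the green mushroom button are within 20 mm of where they started (horizontal distance between cam_switch and yellow_floor below 0.015 m and z of cam_switch in the frame of yellow_floor between -0.003 and 0.007 m and angle between each of cam_switch, green_block, red_mushroom, white_lamp's own z axis and vertical below 0.12 rad and linear speed of each of cam_switch, green_block, red_mushroom, white_lamp below 0.02 m/s and horizontal distance between green_block and green_floor below 0.015 m and z of green_block in the frame of green_floor between -0.003 and 0.007 m and horizontal distance between red_mushroom and red_floor below 0.015 m and z of red_mushroom in the frame of red_floor between -0.003 and 0.007 m and horizontal distance between white_lamp and white_floor below 0.015 m and z of white_lamp in the frame of white_floor between -0.003 and 0.007 m and distance of each of red_block, green_mushroom from where it was at the start of the episode below 0.02 m); the robot touches nothing.
It fails at once if the red block, which does not belong, is shifted more than 20 mm from where it stood (distance of red_block from where it was at the start of the episode above 0.02 m).
It fails at once if the green mushroom, which does not belong, is shifted more than 20 mm from where it stood (distance of green_mushroom from where it was at the start of the episode above 0.02 m).
It fails at once if a part of the kit is dropped or thrown (faster than 0.8 m/s while not held, as after a fall of 3 cm) ((contact force between the fingers and cam_switch below 0.05 N and linear speed of cam_switch above 0.8 m/s) or (contact force between the fingers and green_block below 0.05 N and linear speed of green_block above 0.8 m/s) or (contact force between the fingers and red_mushroom below 0.05 N and linear speed of red_mushroom above 0.8 m/s) or (contact force between the fingers and white_lamp below 0.05 N and linear speed of white_lamp above 0.8 m/s)).
It also fails if it takes over 102 s, if anything falls off the work surface, if the arm or the gripper's body presses on something with over 40 N, if the wrist force passes 120 N, or if a joint passes its speed limit or range.

## Working session

There is one attempt and no reset: what is moved stays moved. The work goes in short steps, Python scripts to look and compute and a tool call to move; the robot and the scene stay as the last step left them, time stands still between calls to the robot, and variables do not carry over. Pictures are saved under pics/ and viewed, and the job is handed in when it is done.

Besides the shell and the picture viewer there is one more tool, called after "Emit:" as name([rows], argument=value, ...), one row to a line, values as JSON. play_rows: Moves the arm, as the interface text tells. Its arguments: {"type":"object","properties":{"targets":{"type":"array","items":{"type":"object","properties":{"delta_pos":{"type":"array","items":{"type":"number"}},"delta_rot":{"type":"array","items":{"type":"number"}},"hand":{"type":"number"}}}},"newtons":{"type":"number"}},"required":["targets"]}

```bash
mkdir -p pics; ls
python3 - <<'E'
from rig import sense,get_image,camera_model
import cv2
print(sense())
for n in("side","top"):
    im=get_image(n);cv2.imwrite(f"pics/{n}0.png",im);print(n,camera_model(n))
E
```

```text
pics
{'time_s': 0.0, 'qpos': array([ 1.07802891e+00,  5.33645901e-02,  1.61429905e+00,  1.52434448e-05,
        1.47598309e+00, -1.19022713e-01]), 'joint_vel': array([-0.00143362,  0.00189778,  0.00082502, -0.00154302,  0.00073609,
       -0.00065791]), 'tau': array([-1.95716989e-04, -3.93664491e+01, -3.70185292e+01, -6.21177878e-05,
        6.78893208e-03, -9.66442030e-06]), 'eef_pos': array([0.22792027, 0.58133113, 0.24705516]), 'tool_rot': array([-3.16525254e-04,  1.85787231e-01,  9.82589462e-01, -9.77080605e-04]), 'wrist_force': array([ 1.07515892, -0.75831052,  0.42210072]), 'torque': array([ 0.03078819, -0.0603895 ,  0.06271037]), 'gripper_width': 0.08506209039754617}
side {'vfov': 43.56793976571485, 'cx': 325.44815163187826, 'cy': 199.17739646464835, 'R': array([[ 0.69566719, -0.71817952, -0.0162891 ],
       [-0.49973106, -0.46752796, -0.72916834],
       [ 0.51605816,  0.51539866, -0.68414048]]), 't': array([-0.42413598,  0.26122443,  1.044432  ])}
top {'vfov': 43.1261109395597, 'cx': 321.82504556982184, 'cy': 197.54667086451184, 'R': array([[-1.06706983e-02, -9.99942619e-01, -9.46422405e-04],
       [-9.94483004e-01,  1.07112015e-02, -1.04349533e-01],
       [ 1.04353683e-01, -1.72281396e-04, -9.94540235e-01]]), 't': array([-0.05005044,  0.5167949 ,  1.17804917])}
```

View pics/top0.png

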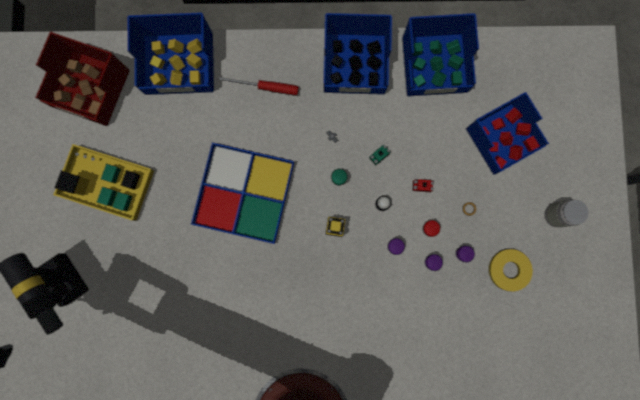

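View pics/side0.png

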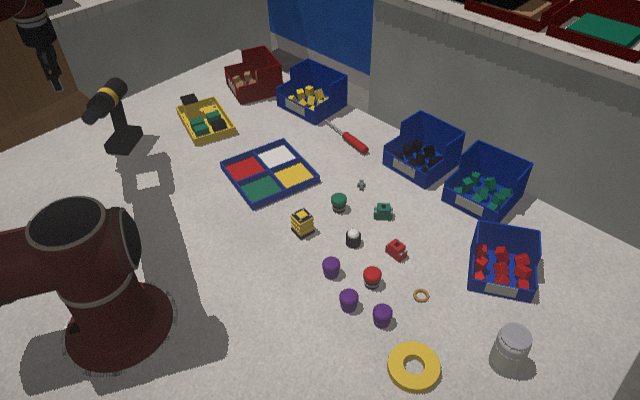

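The top view shows:
- **Kit parts:** cam switch (336,226), green block (380,155), red mushroom (431,228), white lamp (384,203).
- **To leave alone:** red block (423,185), green mushroom (340,177), and the purple mushrooms (396,245), (433,262), (466,254).
- **Tray:** white at upper left, yellow at upper right, red at lower left, green at lower right.

I'll confirm these in an enlarged crop and measure.

```bash
cat > h.py <<'E'
import numpy as np,cv2
from rig import *
def K(n):
    m=camera_model(n);f=200/np.tan(np.radians(m['vfov']/2));return m,f
def proj(n,X):
    m,f=K(n);c=m['R']@np.array(X,float)+m['t'];return np.array([m['cx']+f*c[0]/c[2],m['cy']+f*c[1]/c[2]])
def ray(n,uv,z):
    m,f=K(n);d=m['R'].T@np.array([(uv[0]-m['cx'])/f,(uv[1]-m['cy'])/f,1]);o=-m['R'].T@m['t'];return o+d*(z-o[2])/d[2]
def blobs(im,lo,hi,mina=20,roi=None):
    h=cv2.cvtColor(im,cv2.COLOR_BGR2HSV)
    if lo[0]>hi[0]:
        k=cv2.inRange(h,(0,lo[1],lo[2]),hi)|cv2.inRange(h,lo,(180,hi[1],hi[2]))
    else: k=cv2.inRange(h,lo,hi)
    if roi:
        q=np.zeros_like(k);x0,y0,x1,y1=roi;q[y0:y1,x0:x1]=k[y0:y1,x0:x1];k=q
    n,l,s,c=cv2.connectedComponentsWithStats(k)
    return [(c[i],s[i],l==i) for i in range(1,n) if s[i,4]>=mina]
E
python3 - <<'E'
from h import *
t=cv2.imread('pics/top0.png');s=cv2.imread('pics/side0.png')
cv2.imwrite('pics/topc.png',cv2.resize(t[120:280,310:490],None,fx=4,fy=3.7,interpolation=cv2.INTER_CUBIC)[:600])
cv2.imwrite('pics/sidec.png',cv2.resize(s[165:335,285:445],None,fx=3.5,fy=3.5,interpolation=cv2.INTER_CUBIC))
print(proj('top',sense()['eef_pos']),proj('side',sense()['eef_pos']))
R={'yellow':((20,110,90),(33,255,255)),'green':((65,110,40),(95,255,255)),'red':((172,120,60),(8,255,255)),'purple':((130,90,40),(165,255,255)),'white':((0,0,200),(180,40,255))}
for n,im,roi in(('top',t,(180,120,500,280)),('side',s,(210,130,450,335))):
  for k,(a,b) in R.items():
    for c,st,m in blobs(im,a,b,25,roi):
        rc=cv2.minAreaRect(cv2.findNonZero(m.astype('uint8')))
        print(n,k,c.round(1),st[:].tolist(),np.round(rc[1],1),round(rc[2],1),[ray(n,c,z)[:2].round(4).tolist() for z in(.006,.04)])
E
```

```text
[-13.86683962 340.77916163] [59.42666093 81.20058297]
top yellow [268.4 177.6] [247, 156, 44, 44, 1391] [37.4 37.7] 13.5 [[0.5687, 0.0738], [0.5637, 0.0702]]
top yellow [335.2 225.6] [330, 221, 11, 10, 96] [ 9. 10.] 90.0 [[0.4501, -0.087], [0.4484, -0.0861]]
top yellow [495.3 267.5] [490, 252, 10, 28, 214] [27.  9.] 90.0 [[0.3461, -0.4679], [0.3474, -0.4564]]
top green [380. 154.] [372, 147, 17, 15, 131] [ 9.9 17.7] 45.0 [[0.624, -0.199], [0.6175, -0.195]]
top green [338.9 176.5] [332, 169, 15, 16, 184] [15. 14.] 90.0 [[0.5694, -0.0978], [0.5644, -0.0966]]
top green [258.3 217.7] [236, 196, 46, 45, 1464] [38.5 38.5] 13.2 [[0.4713, 0.0983], [0.469, 0.094]]
top red [496.4 123.9] [493, 120, 7, 9, 54] [8. 6.] 90.0 [[0.696, -0.4868], [0.6875, -0.4748]]
top red [494.2 147.2] [490, 143, 8, 8, 36] [5.5 8.6] 33.7 [[0.6377, -0.4788], [0.6308, -0.467]]
top red [422.9 185.2] [413, 180, 19, 11, 156] [10. 18.] 90.0 [[0.546, -0.3014], [0.5416, -0.2945]]
top red [217.8 208.3] [196, 187, 44, 44, 1388] [36.9 38.3] 14.0 [[0.495, 0.1963], [0.492, 0.1893]]
top red [431.4 227.7] [423, 220, 17, 16, 212] [1
[... 1491 characters left out ...]
5 250. ] [385, 239, 22, 23, 260] [21.9 16.3] 37.6 [[0.5468, -0.2897], [0.5216, -0.3061]]
side red [371.7 274.6] [363, 266, 18, 18, 246] [17. 17.] 90.0 [[0.453, -0.2963], [0.4314, -0.3124]]
side purple [330.5 263.4] [322, 257, 18, 14, 186] [17. 13.] -0.0 [[0.413, -0.2067], [0.3929, -0.2263]]
side purple [348.2 296.1] [340, 289, 18, 15, 222] [14. 17.] 90.0 [[0.3735, -0.2973], [0.3549, -0.3134]]
side purple [381.5 312.1] [373, 304, 19, 22, 261] [17.3 21.5] 55.0 [[0.3914, -0.3753], [0.3721, -0.3885]]
side white [276.1 156. ] [259, 146, 36, 21, 409] [15.2 31.9] 69.0 [[0.593, 0.1814], [0.5661, 0.147]]
side white [352.3 231.6] [348, 229, 9, 6, 36] [5. 8.] 90.0 [[0.5215, -0.1766], [0.4973, -0.1974]]
```

View pics/topc.png

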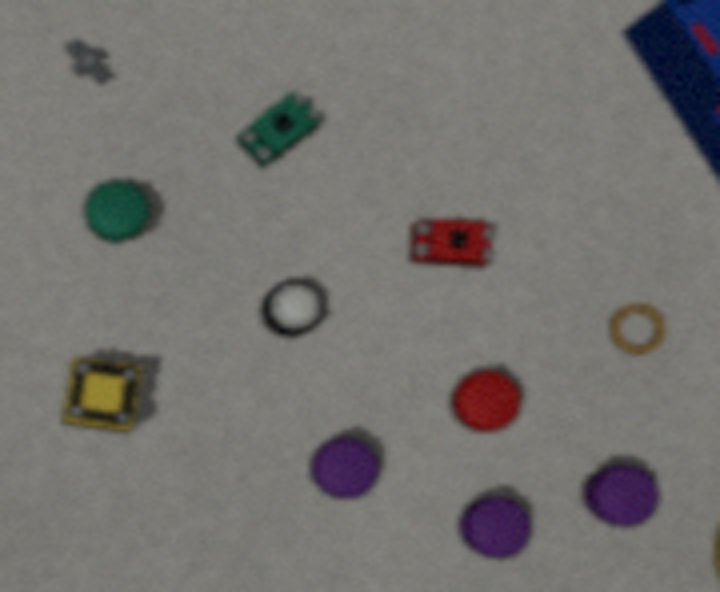

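View pics/sidec.png

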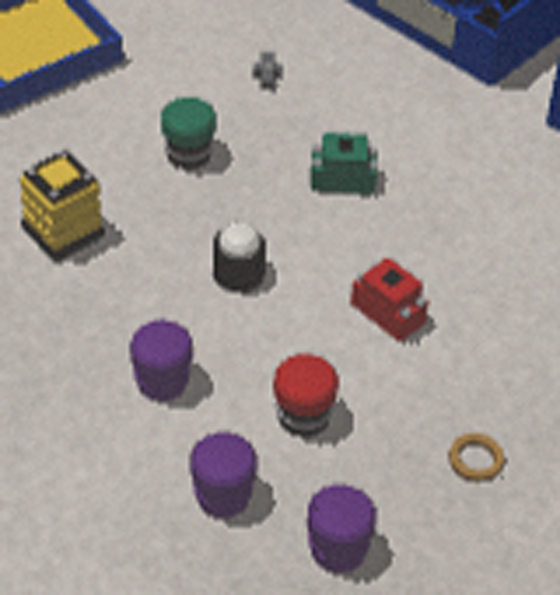

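The crops confirm the identities. The green block is teal with a window and screws, and the red mushroom has a red cap on a stem, while the purple look-alikes are plain cylinders. Next I'll measure accurate centres and yaws.

```bash
cat >> h.py <<'E'
def yaw_pca(m,n,z):
    p=np.array([ray(n,(x,y),z)[:2] for y,x in np.argwhere(m)]);q=p-p.mean(0)
    w,v=np.linalg.eigh(q.T@q);a=np.degrees(np.arctan2(v[1,1],v[0,1]));return p.mean(0),a%180,np.sqrt(w/len(p)*12)
E
python3 - <<'E'
from h import *
t=cv2.imread('pics/top0.png')
hsv=cv2.cvtColor(t,cv2.COLOR_BGR2HSV)
# green & red block: everything unlike the bench (sat)
for nm,lo,hi,roi in(('green_block',(60,80,30),(100,255,255),(365,140,395,170)),('red_block',(172,90,40),(8,255,255),(408,175,438,196))):
    for c,s,m in blobs(t,lo,hi,20,roi): 
        m=cv2.morphologyEx(m.astype('uint8'),cv2.MORPH_CLOSE,np.ones((3,3)))
        print(nm,yaw_pca(m,'top',.036))
# cam switch: yellow+black
k=((hsv[...,1]>90)&(hsv[...,0]>15)&(hsv[...,0]<36)).astype('uint8');q=k*0;q[214:240,324:350]=k[214:240,324:350]
pts=cv2.findNonZero(q)[:,0]
for r in t[216:238,326:348]: print(' '.join('%3d'%(int(p[2])-int(p[0])) for p in r))
c,s,m=blobs(t,(20,110,90),(33,255,255),25,(324,214,350,240))[0];print('cam top sq',c,ray('top',c,.06))
w=[b for b in blobs(t,(0,0,120),(180,60,255),15,(376,195,392,212))]
for c,s,m in w: print('lamp',c,s,ray('top',c,.041))
g=cv2.cvtColor(t,cv2.COLOR_BGR2GRAY)
print(g[194:213,374:395])
c,s,m=blobs(t,(172,120,60),(8,255,255),25,(415,210,445,240))[0];print('redm',c,ray('top',c,.04))
E
```

```text
green_block (array([ 0.61729725, -0.19427985]), np.float64(134.43273433369072), array([0.02361539, 0.04050353]))
red_block (array([ 0.542506  , -0.29590226]), np.float64(87.86131350021707), array([0.02789372, 0.04082083]))
  5   8  19  20  18  12  10  15  11   9   8   3   1   4   4   5   4   4   4   4   5   5
  6  16  39  38  24  28  32  35  31  23  16   9  13  11  16  11   7   6   3   5   3   2
  7  20  38  28   7   8  15  20  25  21  23  20  22  39  38  32  26  16  15  11   6   4
 10  27  35  17   3   1   6   8   8   9   7  10  17  24  23  16  13  26  35  23   6   3
  8  24  30  11   3  13  29  44  39  32  24  16  12  10   2   2   0   9  32  23   7   2
 11  25  33  15  16  48  74  84  77  70  62  54  54  43  24   5   2  10  31  22   7   4
 15  37  43  18  29  65  87  92  94  93  89  87  90  83  65  29   6  12  31  22   6   5
 18  43  43  16  31  74  92  98  98  98  96  97  98  96  78  43  13  16  27  18   8   4
 17  39  36  22  37  78  93  98  98  98  98  98 100  94  74  37  10  19  24  12   5   4
 17  39  40  16  44  81  95  99  97  98  98 100  96  93  67  31   9  21  16   9   4  
[... 2287 characters left out ...]
 123]
 [116  88  51  25  46  84 111 126 132 133 133 125 117 104  78  57  74 101
  117 124 125]
 [117 100  61  32  28  52  83 106 112 115 113 108  98  77  59  67 100 118
  123 126 122]
 [123 113  88  56  32  31  46  66  73  82  75  69  57  54  71 100 115 123
  125 126 121]
 [125 121 113  88  60  37  15  26  37  42  38  45  58  76  98 114 121 125
  127 123 121]
 [127 125 120 114  97  77  60  52  45  46  59  79  97 113 117 122 124 126
  126 123 124]
 [123 126 124 121 118 110 104  97  90  92 103 114 121 124 123 123 125 125
  127 127 128]
 [124 121 123 121 122 118 126 118 114 117 121 125 125 125 123 123 123 123
  125 126 128]]
redm [431.4009434  227.71226415] [ 0.44112795 -0.3112406   0.04      ]
```

Run:
```python
from h import *
print(ray('side',(122,140),0),ray('top',(65,275),0))
a=ray('side',(122,140),0)
for z in(0,.1,.15,.2,.25):print(z,proj('side',[a[0],a[1],z]),proj('top',[a[0],a[1],z]))
t=cv2.imread('pics/top0.png');s=cv2.imread('pics/side0.png')
cv2.imwrite('pics/post.png',np.hstack([cv2.resize(t[230:350,0:150],None,fx=2.6,fy=2.6),cv2.resize(s[60:180,40:190],None,fx=2.6,fy=2.6)]))
```

```text
[ 3.30637242e-01  5.89490051e-01 -1.11022302e-16] [0.33899691 0.56208421 0.        ]
0 [122. 140.] [ 53.41248651 278.64876338]
0.1 [111.84198064 112.05096694] [ 29.38491787 281.15087865]
0.15 [106.39495031  97.06386905] [ 15.6855512  282.57746471]
0.2 [100.67828269  81.33488423] [  0.64193231 284.14403472]
0.25 [94.67144839 64.80752744] [-15.95400445 285.87225564]
```

View pics/post.png

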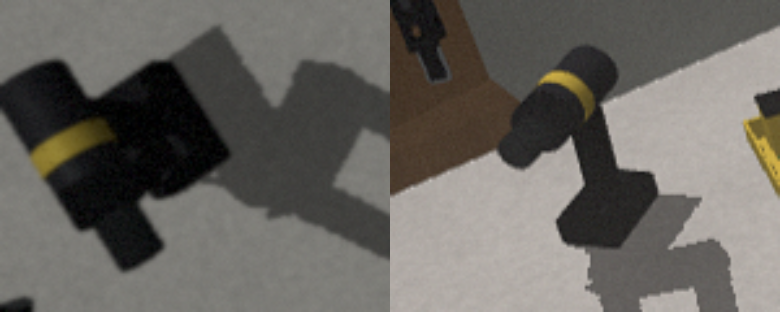

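The object near the start pose is a power screwdriver on a stand at about (0.32, 0.58), so I'll move away along -y first.

```bash
cat >> h.py <<'E'
from scipy.spatial.transform import Rotation as Ro
def pose():
    s=sense();q=s['tool_rot'];return s,np.array(s['eef_pos']),Ro.from_quat([q[1],q[2],q[3],q[0]])
def plan(p,yaw=None):
    s,e,r=pose();M=r.as_matrix();c=np.degrees(np.arctan2(M[1,1],M[0,1]))
    print('at',e.round(4),'yaw',round(c,1),'w',round(s['gripper_width'],4),'t',s['time_s'],'tiltz',M[:,2].round(4))
    if yaw is None: yaw=c
    yaw=c+(yaw-c+90)%180-90;a=np.radians(yaw)
    y=np.array([np.cos(a),np.sin(a),0]);z=np.array([0,0,-1.]);T=np.column_stack([np.cross(y,z),y,z])
    d=np.array(p)-e
    print('shift now-frame mm',(M.T@d*1e3).round(1),'| shift after turn mm',(T.T@d*1e3).round(1),'turn deg',np.degrees(Ro.from_matrix(M.T@T).as_rotvec()).round(2))
E
python3 -c "
from h import *
plan([.4475,-.0856,.14],78)"
```

```text
at [0.2279 0.5814 0.2472] yaw 68.6 w 0.0856 t 0.1 tiltz [-9.0e-04 -1.6e-03 -1.0e+00]
shift now-frame mm [-448.  -540.5  108.1] | shift after turn mm [-353.4 -606.8  107.2] turn deg [-0.11 -0.02 -9.42]
```

Emit:
play_rows([
  {"delta_pos": [0,-0.02,0],"delta_rot": [0,0,-4.7],"hand": -0.5},
  {"delta_pos": [0,-0.03,0],"delta_rot": [0,0,-4.7],"hand": -0.5},
  {"delta_pos": [-0.019,-0.031,0],"delta_rot": [0,0,0],"hand": -0.5},
  {"delta_pos": [-0.019,-0.031,0],"delta_rot": [0,0,0],"hand": -0.5},
  {"delta_pos": [-0.019,-0.031,0],"delta_rot": [0,0,0],"hand": -0.5},
  {"delta_pos": [-0.019,-0.031,0],"delta_rot": [0,0,0],"hand": -0.5},
  {"delta_pos": [-0.019,-0.031,0],"delta_rot": [0,0,0],"hand": -0.5},
  {"delta_pos": [-0.019,-0.031,0],"delta_rot": [0,0,0],"hand": -0.5},
  {"delta_pos": [-0.019,-0.031,0],"delta_rot": [0,0,0],"hand": -0.5},
  {"delta_pos": [-0.019,-0.031,0],"delta_rot": [0,0,0],"hand": -0.5},
  {"delta_pos": [-0.019,-0.031,0],"delta_rot": [0,0,0],"hand": -0.5},
  {"delta_pos": [-0.019,-0.031,0],"delta_rot": [0,0,0],"hand": -0.5},
  {"delta_pos": [-0.019,-0.031,0.01],"delta_rot": [0,0,0],"hand": -0.5},
  {"delta_pos": [-0.019,-0.031,0.02],"delta_rot": [0,0,0],"hand": -0.5},
  {"delta_pos": [-0.019,-0.031,0.02],"delta_rot": [0,0,0],"hand": -0.5},
  {"delta_pos": [-0.019,-0.031,0.02],"delta_rot": [0,0,0],"hand": -0.5},
  {"delta_pos": [-0.019,-0.031,0.02],"delta_rot": [0,0,0],"hand": -0.5},
  {"delta_pos": [-0.019,-0.031,0.01],"delta_rot": [0,0,0],"hand": -0.5},
  {"delta_pos": [-0.019,-0.031,0.0],"delta_rot": [0,0,0],"hand": -0.5},
  {"delta_pos": [-0.019,-0.02,0.0],"delta_rot": [0,0,0],"hand": -0.5},
], newtons=40)

```text
time_s: 1.77
eef_pos: [0.4319, -0.0742, 0.1466]
tool_rot: [-0.001, 0.106, 0.994, 0.0]
wrist_force: [0.6, -0.2, 0.9]
gripper_width: 0.0639
```

```bash
python3 -c "
from h import *
plan([.4475,-.0856,.14],78)
for n in('top','side'): cv2.imwrite(f'pics/{n}1.png',get_image(n))
plan([.4475,-.0856,.035],78)
print(proj('top',sense()['eef_pos']),proj('side',sense()['eef_pos']))
a=cv2.imread('pics/top1.png')[130:290,250:410];b=cv2.imread('pics/side1.png')[130:290,220:380]
cv2.imwrite('pics/c1.png',cv2.resize(np.hstack([a,b]),None,fx=2.5,fy=2.5))
"
```

```text
at [ 0.4319 -0.0742  0.1466] yaw 77.8 w 0.0639 t 1.7667 tiltz [-2.8e-03  3.0e-04 -1.0e+00]
shift now-frame mm [-17.7  -7.9   6.6] | shift after turn mm [-17.7  -7.9   6.6] turn deg [-0.02 -0.16 -0.15]
at [ 0.4337 -0.0747  0.148 ] yaw 77.7 w 0.0641 t 1.8667 tiltz [-6.e-04 -5.e-04 -1.e+00]
shift now-frame mm [-15.8  -7.6 113. ] | shift after turn mm [-15.7  -7.8 113. ] turn deg [-0.04 -0.03 -0.29]
[331.19426267 230.10725897] [293.89489517 186.54031349]
```

View pics/c1.png

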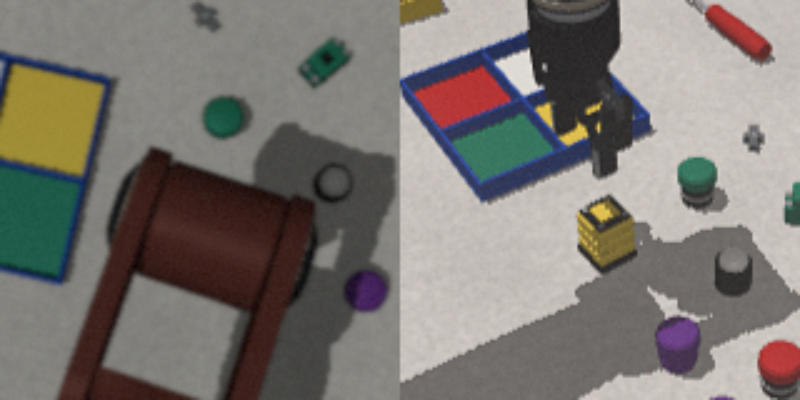

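The arm hides the part in the top view. The side view shows the fingers just behind the tower, as computed, so I'll centre and descend.

Emit:
play_rows([
  {"delta_pos": [-0.0158,-0.0077,0],"delta_rot": [0,0,0],"hand": -0.5},
  {"delta_pos": [0,0,0.013],"delta_rot": [0,0,0],"hand": -0.5},
  {"delta_pos": [0,0,0.025],"delta_rot": [0,0,0],"hand": -0.5},
  {"delta_pos": [0,0,0.025],"delta_rot": [0,0,0],"hand": -0.5},
  {"delta_pos": [0,0,0.025],"delta_rot": [0,0,0],"hand": -0.5},
  {"delta_pos": [0,0,0.015],"delta_rot": [0,0,0],"hand": -0.5},
  {"delta_pos": [0,0,0.01],"delta_rot": [0,0,0],"hand": -0.5},
  {"delta_pos": [0,0,0],"delta_rot": [0,0,0],"hand": -0.5},
], newtons=40)

```text
time_s: 2.53
eef_pos: [0.4446, -0.0813, 0.0328]
tool_rot: [-0.003, 0.104, 0.995, 0.001]
wrist_force: [-0.4, 0.6, -0.4]
gripper_width: 0.0643
```

```bash
python3 -c "
from h import *
plan([.4475,-.0856,.035],78)
cv2.imwrite('pics/side2.png',cv2.resize(get_image('side')[150:290,220:400],None,fx=4,fy=4))
"
```

```text
at [ 0.4446 -0.0813  0.0328] yaw 78.0 w 0.0643 t 2.5333 tiltz [-0.005   0.0019 -1.    ]
shift now-frame mm [-3.8 -3.6 -2.2] | shift after turn mm [-3.8 -3.6 -2.2] turn deg [ 0.05 -0.3   0.02]
```

View pics/side2.png

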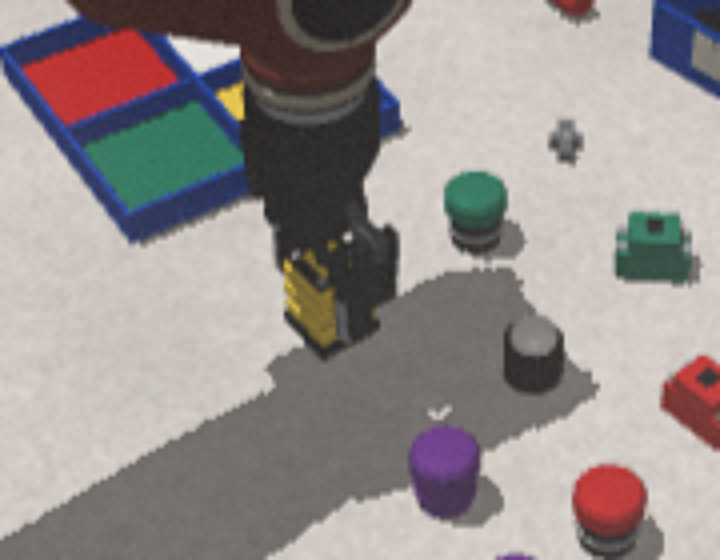

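The fingers straddle the tower, so I'll close and lift.

Emit:
play_rows([
  {"delta_pos": [-0.002,-0.002,-0.001],"delta_rot": [0,0,0],"hand": -0.5},
  {"delta_pos": [0,0,0],"delta_rot": [0,0,0],"hand": 1},
  {"delta_pos": [0,0,0],"delta_rot": [0,0,0],"hand": 1},
  {"delta_pos": [0,0,0],"delta_rot": [0,0,0],"hand": 1},
  {"delta_pos": [0,0,0],"delta_rot": [0,0,0],"hand": 1},
  {"delta_pos": [0,0,0],"delta_rot": [0,0,0],"hand": 1},
  {"delta_pos": [0,0,0],"delta_rot": [0,0,0],"hand": 1},
  {"delta_pos": [0,0,0],"delta_rot": [0,0,0],"hand": 1},
], newtons=40)

```text
time_s: 3.25
eef_pos: [0.4499, -0.0856, 0.0382]
tool_rot: [0.002, 0.105, 0.995, -0.0]
wrist_force: [-0.8, 0.5, 5.4]
gripper_width: 0.0422
```

```bash
python3 -c "
from h import *
plan([.568,.0737,.12],76.5)
"
```

```text
at [ 0.4499 -0.0856  0.0382] yaw 78.0 w 0.0422 t 3.25 tiltz [ 0.0035 -0.0013 -1.    ]
shift now-frame mm [-82.6 180.3 -81.5] | shift after turn mm [-77.6 182.4 -81.8] turn deg [-0.03  0.21  1.48]
```

Emit:
play_rows([
  {"delta_pos": [0,0,-0.01],"delta_rot": [0,0,0],"hand": 1},
  {"delta_pos": [0,0,-0.024],"delta_rot": [0,0,0],"hand": 1},
  {"delta_pos": [0,0,-0.024],"delta_rot": [0,0,0],"hand": 1},
  {"delta_pos": [0,0,-0.024],"delta_rot": [0,0,1.5],"hand": 1},
  {"delta_pos": [-0.005,0.0124,0],"delta_rot": [0,0,0],"hand": 1},
  {"delta_pos": [-0.01,0.024,0],"delta_rot": [0,0,0],"hand": 1},
  {"delta_pos": [-0.01,0.024,0],"delta_rot": [0,0,0],"hand": 1},
  {"delta_pos": [-0.01,0.024,0],"delta_rot": [0,0,0],"hand": 1},
  {"delta_pos": [-0.01,0.024,0],"delta_rot": [0,0,0],"hand": 1},
  {"delta_pos": [-0.01,0.024,0],"delta_rot": [0,0,0],"hand": 1},
  {"delta_pos": [-0.01,0.024,0],"delta_rot": [0,0,0],"hand": 1},
  {"delta_pos": [-0.01,0.02,0],"delta_rot": [0,0,0],"hand": 1},
  {"delta_pos": [-0.0026,0.006,0],"delta_rot": [0,0,0],"hand": 1},
  {"delta_pos": [0,0,0],"delta_rot": [0,0,0],"hand": 1},
], newtons=40)

```text
time_s: 4.42
eef_pos: [0.5667, 0.0753, 0.1186]
tool_rot: [-0.0, 0.117, 0.993, -0.0]
wrist_force: [-0.7, -1.1, -1.2]
gripper_width: 0.042
```

```bash
python3 -c "
from h import *
plan([.568,.0737,.12],76.5)
cv2.imwrite('pics/side3.png',cv2.resize(get_image('side')[90:250,200:380],None,fx=3.7,fy=3.7))
plan([.568,.0737,.12],76.5)
cv2.imwrite('pics/top3.png',get_image('top'))
plan([.568,.0737,.12],76.5)
"
```

```text
at [0.5667 0.0753 0.1186] yaw 76.6 w 0.042 t 4.4167 tiltz [-2.e-04 -0.e+00 -1.e+00]
shift now-frame mm [-1.6 -1.2 -1.4] | shift after turn mm [-1.6 -1.2 -1.4] turn deg [-0.01 -0.01  0.1 ]
at [0.566  0.0744 0.1183] yaw 76.5 w 0.0426 t 4.4667 tiltz [-1.e-03 -4.e-04 -1.e+00]
shift now-frame mm [-2.1 -0.2 -1.7] | shift after turn mm [-2.1 -0.2 -1.7] turn deg [-0.04 -0.05  0.05]
at [0.5657 0.0738 0.1181] yaw 76.5 w 0.0423 t 4.5167 tiltz [-1.2e-03 -5.0e-04 -1.0e+00]
shift now-frame mm [-2.3  0.4 -1.9] | shift after turn mm [-2.3  0.4 -1.9] turn deg [-0.05 -0.06 -0.01]
```

View pics/side3.png

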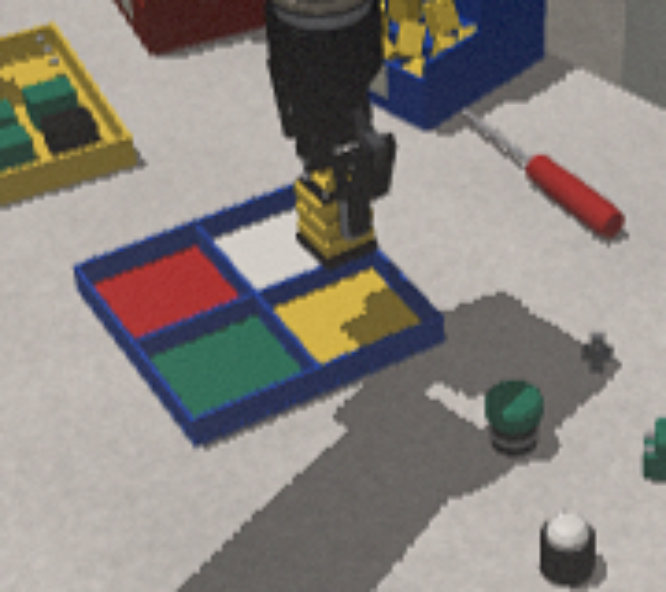

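The tower is held straight above the yellow pocket, so I'll lower it.

Emit:
play_rows([
  {"delta_pos": [-0.002,0,0.01],"delta_rot": [0,0,0],"hand": 1},
  {"delta_pos": [0,0,0.02],"delta_rot": [0,0,0],"hand": 1},
  {"delta_pos": [0,0,0.02],"delta_rot": [0,0,0],"hand": 1},
  {"delta_pos": [0,0,0.01],"delta_rot": [0,0,0],"hand": 1},
  {"delta_pos": [0,0,0.007],"delta_rot": [0,0,0],"hand": 1},
  {"delta_pos": [0,0,0.003],"delta_rot": [0,0,0],"hand": 1},
  {"delta_pos": [0,0,0.002],"delta_rot": [0,0,0],"hand": 1},
  {"delta_pos": [0,0,0],"delta_rot": [0,0,0],"hand": 1},
  {"delta_pos": [0,0,0],"delta_rot": [0,0,0],"hand": 1},
], newtons=40)

```text
time_s: 5.27
eef_pos: [0.5691, 0.0738, 0.0473]
tool_rot: [0.001, 0.118, 0.993, 0.0]
wrist_force: [-0.8, -1.1, -0.8]
gripper_width: 0.0422
```

```bash
python3 -c "
from h import *
plan([.568,.0737,.042],76.5);print(sense()['wrist_force'])
cv2.imwrite('pics/side4.png',cv2.resize(get_image('side')[120:230,220:360],None,fx=5,fy=5))
plan([.568,.0737,.042],76.5);print(sense()['wrist_force'])
"
```

```text
at [0.5691 0.0738 0.0473] yaw 76.5 w 0.0422 t 5.2667 tiltz [ 1.7e-03 -1.0e-04 -1.0e+00]
shift now-frame mm [ 1.  -0.3  5.3] | shift after turn mm [ 1.  -0.3  5.3] turn deg [ 0.02  0.1  -0.02]
[-0.78757792 -1.06161046 -0.76374971]
at [0.5691 0.0738 0.0474] yaw 76.5 w 0.0421 t 5.3167 tiltz [ 0.0019 -0.     -1.    ]
shift now-frame mm [ 1.1 -0.4  5.4] | shift after turn mm [ 1.1 -0.4  5.4] turn deg [ 0.02  0.11 -0.01]
[ 0.45499872 -0.30499338 -1.01192844]
```

View pics/side4.png

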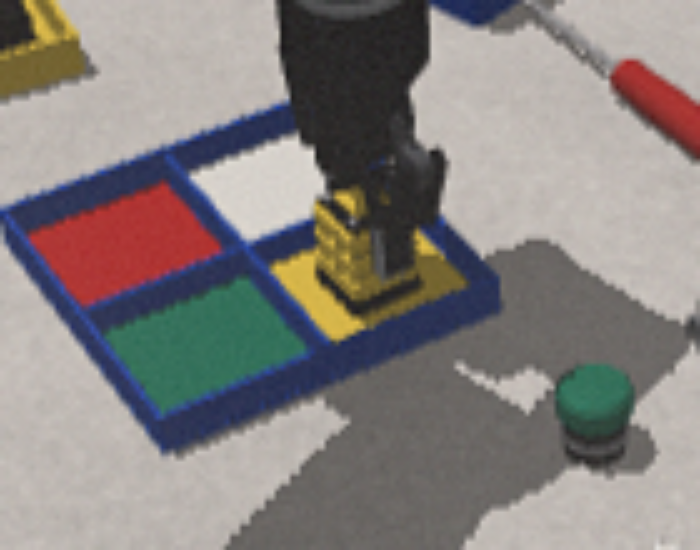

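Emit:
play_rows([
  {"delta_pos": [0,0,0.001],"delta_rot": [0,0,0],"hand": 1},
  {"delta_pos": [0,0,0.001],"delta_rot": [0,0,0],"hand": 1},
  {"delta_pos": [0,0,0],"delta_rot": [0,0,0],"hand": 1},
  {"delta_pos": [0,0,0],"delta_rot": [0,0,0],"hand": 1},
])

```text
time_s: 5.65
eef_pos: [0.5683, 0.0738, 0.0444]
tool_rot: [0.0, 0.118, 0.993, -0.0]
wrist_force: [0.6, -0.1, -0.4]
gripper_width: 0.0422
```

Emit:
play_rows([
  {"delta_pos": [0,0,0.001],"delta_rot": [0,0,0],"hand": 1},
  {"delta_pos": [0,0,0],"delta_rot": [0,0,0],"hand": 1},
  {"delta_pos": [0,0,0],"delta_rot": [0,0,0],"hand": 1},
])

```text
time_s: 5.9
eef_pos: [0.5684, 0.0739, 0.0443]
tool_rot: [-0.0, 0.118, 0.993, -0.0]
wrist_force: [-3.5, 0.1, 5.7]
gripper_width: 0.0422
```

Emit:
play_rows([
  {"delta_pos": [0,0,0.001],"delta_rot": [0,0,0],"hand": 1},
  {"delta_pos": [0,0,0],"delta_rot": [0,0,0],"hand": 1},
  {"delta_pos": [0,0,0],"delta_rot": [0,0,0],"hand": 1},
])

```text
time_s: 6.15
eef_pos: [0.5685, 0.0739, 0.0443]
tool_rot: [-0.0, 0.118, 0.993, -0.0]
wrist_force: [-7.2, -0.4, 10.9]
gripper_width: 0.042
```

Contact with the floor: the force rose to 11 N while z stayed the same. I'll ease off, open part way and rise.

Emit:
play_rows([
  {"delta_pos": [0,0,-0.002],"delta_rot": [0,0,0],"hand": 1},
  {"delta_pos": [0,0,0],"delta_rot": [0,0,0],"hand": -0.1},
  {"delta_pos": [0,0,0],"delta_rot": [0,0,0],"hand": -0.3},
  {"delta_pos": [0,0,0],"delta_rot": [0,0,0],"hand": -0.3},
  {"delta_pos": [0,0,0],"delta_rot": [0,0,0],"hand": -0.3},
  {"delta_pos": [0,0,-0.005],"delta_rot": [0,0,0],"hand": -0.3},
  {"delta_pos": [0,0,-0.02],"delta_rot": [0,0,0],"hand": -0.3},
  {"delta_pos": [0,0,-0.03],"delta_rot": [0,0,0],"hand": -0.3},
  {"delta_pos": [0,0,-0.03],"delta_rot": [0,0,0],"hand": -0.3},
  {"delta_pos": [0,0,-0.02],"delta_rot": [0,0,0],"hand": -0.3},
])

```text
time_s: 6.98
eef_pos: [0.5694, 0.0738, 0.1527]
tool_rot: [0.002, 0.118, 0.993, 0.0]
wrist_force: [0.5, 0.0, 0.0]
gripper_width: 0.0558
```

```bash
python3 -c "
from h import *
plan([.6173,-.1945,.13],42.5)
cv2.imwrite('pics/side5.png',cv2.resize(get_image('side')[90:230,220:400],None,fx=4,fy=4))
"
```

```text
at [0.5694 0.0738 0.1527] yaw 76.5 w 0.0558 t 6.9833 tiltz [ 0.0035  0.     -1.    ]
shift now-frame mm [-109.2 -249.7   22.8] | shift after turn mm [-230.2 -145.9   22.7] turn deg [ 0.1   0.17 33.98]
```

View pics/side5.png

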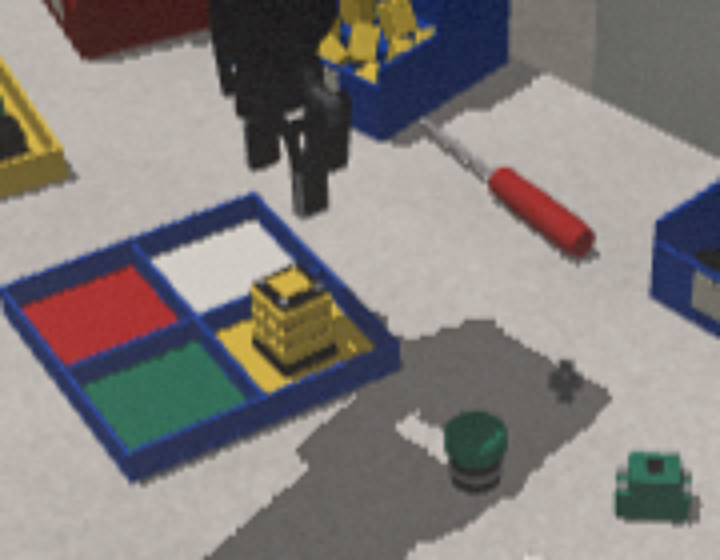

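The switch stands upright in the yellow pocket. Next is the green block.

Emit:
play_rows([
  {"delta_pos": [-0.0061,-0.0139,0],"delta_rot": [0,0,0],"hand": -0.4},
  {"delta_pos": [-0.0121,-0.0277,0],"delta_rot": [0,0,0],"hand": -0.4},
  {"delta_pos": [-0.0121,-0.0277,0],"delta_rot": [0,0,0],"hand": -0.4},
  {"delta_pos": [-0.0121,-0.0277,0],"delta_rot": [0,0,0],"hand": -0.4},
  {"delta_pos": [-0.0121,-0.0277,0],"delta_rot": [0,0,0],"hand": -0.4},
  {"delta_pos": [-0.0121,-0.0277,0],"delta_rot": [0,0,0],"hand": -0.4},
  {"delta_pos": [-0.0121,-0.0277,0],"delta_rot": [0,0,0],"hand": -0.4},
  {"delta_pos": [-0.0121,-0.0277,0],"delta_rot": [0,0,0],"hand": -0.4},
  {"delta_pos": [-0.0121,-0.0277,0],"delta_rot": [0,0,0],"hand": -0.4},
  {"delta_pos": [-0.0061,-0.0139,0],"delta_rot": [0,0,0],"hand": -0.4},
  {"delta_pos": [0,0,0.005],"delta_rot": [0,0,6.8],"hand": -0.4},
  {"delta_pos": [0,0,0.005],"delta_rot": [0,0,6.8],"hand": -0.4},
  {"delta_pos": [0,0,0.005],"delta_rot": [0,0,6.8],"hand": -0.4},
  {"delta_pos": [0,0,0.005],"delta_rot": [0,0,6.8],"hand": -0.4},
  {"delta_pos": [0,0,0.002],"delta_rot": [0,0,6.8],"hand": -0.4},
  {"delta_pos": [0,0,0],"delta_rot": [0,0,0],"hand": -0.4},
  {"delta_pos": [0,0,0],"delta_rot": [0,0,0],"hand": -0.4},
])

```text
time_s: 8.45
eef_pos: [0.6159, -0.1937, 0.1271]
tool_rot: [-0.0, 0.401, 0.916, 0.0]
wrist_force: [0.6, 0.4, 0.3]
gripper_width: 0.0598
```

```bash
python3 -c "
from h import *
plan([.6173,-.1945,.021],42.5)
cv2.imwrite('pics/side6.png',cv2.resize(get_image('side')[130:270,280:460],None,fx=4,fy=4))
plan([.6173,-.1945,.021],42.5)
"
```

```text
at [ 0.6159 -0.1937  0.1271] yaw 42.7 w 0.0598 t 8.45 tiltz [-5.e-04  5.e-04 -1.e+00]
shift now-frame mm [ -1.6   0.5 106.1] | shift after turn mm [ -1.5   0.5 106.1] turn deg [-0.   -0.04  0.17]
at [ 0.6161 -0.1938  0.1274] yaw 42.7 w 0.0596 t 8.5 tiltz [ 0.e+00  1.e-04 -1.e+00]
shift now-frame mm [ -1.3   0.4 106.4] | shift after turn mm [ -1.3   0.4 106.4] turn deg [ 0.01 -0.01  0.16]
```

View pics/side6.png

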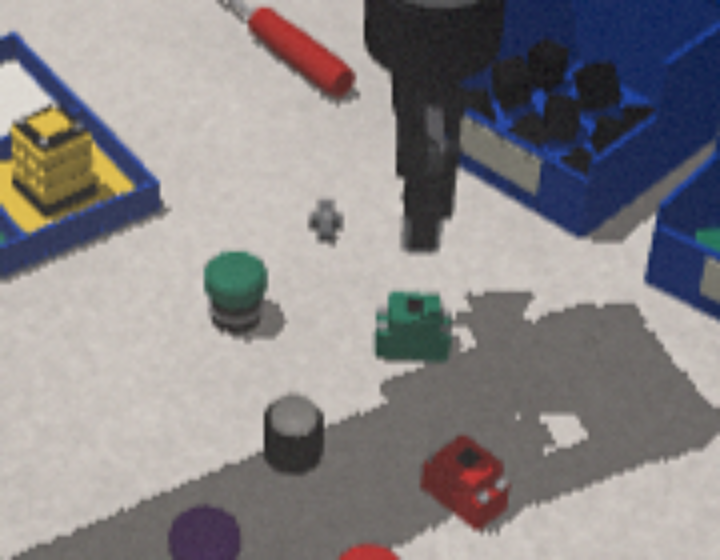

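The jaws lie along the line of sight, across the block's broad face. I'll descend.

Emit:
play_rows([
  {"delta_pos": [-0.0013,0,0.011],"delta_rot": [0,0,0],"hand": -0.4},
  {"delta_pos": [0,0,0.025],"delta_rot": [0,0,0],"hand": -0.4},
  {"delta_pos": [0,0,0.025],"delta_rot": [0,0,0],"hand": -0.4},
  {"delta_pos": [0,0,0.02],"delta_rot": [0,0,0],"hand": -0.4},
  {"delta_pos": [0,0,0.015],"delta_rot": [0,0,0],"hand": -0.4},
  {"delta_pos": [0,0,0.008],"delta_rot": [0,0,0],"hand": -0.4},
  {"delta_pos": [0,0,0.002],"delta_rot": [0,0,0],"hand": -0.4},
  {"delta_pos": [0,0,0],"delta_rot": [0,0,0],"hand": -0.4},
  {"delta_pos": [0,0,0],"delta_rot": [0,0,0],"hand": -0.4},
])

```text
time_s: 9.25
eef_pos: [0.6179, -0.1956, 0.0226]
tool_rot: [0.001, 0.403, 0.915, -0.0]
wrist_force: [-0.5, 1.2, 0.3]
gripper_width: 0.0597
```

```bash
python3 -c "
from h import *
plan([.6173,-.1945,.021],42.5)
cv2.imwrite('pics/side7.png',cv2.resize(get_image('side')[150:260,310:450],None,fx=5,fy=5))
plan([.6173,-.1945,.021],42.5)
"
```

```text
at [ 0.6179 -0.1956  0.0226] yaw 42.5 w 0.0597 t 9.25 tiltz [ 2.1e-03 -9.0e-04 -1.0e+00]
shift now-frame mm [1.2 0.3 1.6] | shift after turn mm [1.2 0.3 1.6] turn deg [ 0.05  0.12 -0.  ]
at [ 0.6181 -0.1957  0.023 ] yaw 42.5 w 0.0601 t 9.3 tiltz [ 0.0026 -0.0012 -1.    ]
shift now-frame mm [1.4 0.2 2. ] | shift after turn mm [1.4 0.2 2. ] turn deg [ 0.06  0.15 -0.01]
```

View pics/side7.png

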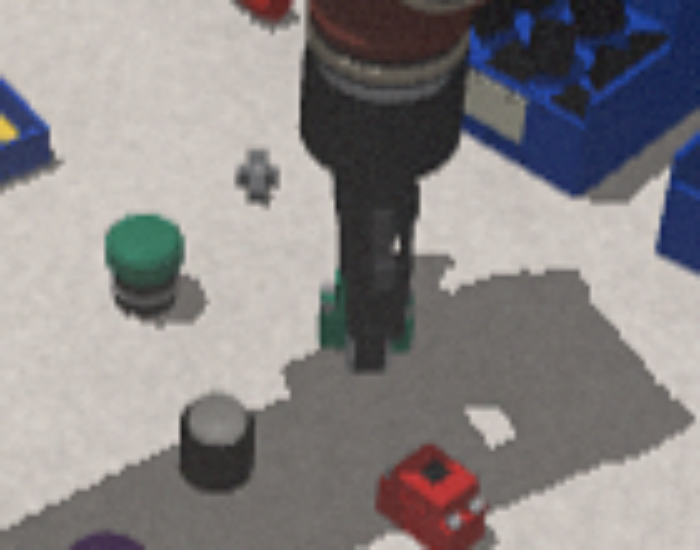

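Emit:
play_rows([
  {"delta_pos": [0,0,0.001],"delta_rot": [0,0,0],"hand": 0.4},
  {"delta_pos": [0,0,0],"delta_rot": [0,0,0],"hand": 1},
  {"delta_pos": [0,0,0],"delta_rot": [0,0,0],"hand": 1},
  {"delta_pos": [0,0,0],"delta_rot": [0,0,0],"hand": 1},
  {"delta_pos": [0,0,0],"delta_rot": [0,0,0],"hand": 1},
  {"delta_pos": [0,0,0],"delta_rot": [0,0,0],"hand": 1},
  {"delta_pos": [0,0,0],"delta_rot": [0,0,0],"hand": 1},
  {"delta_pos": [0,0,0],"delta_rot": [0,0,0],"hand": 1},
])

```text
time_s: 9.97
eef_pos: [0.6175, -0.1954, 0.0213]
tool_rot: [0.001, 0.403, 0.915, -0.0]
wrist_force: [-0.5, 0.4, 5.9]
gripper_width: 0.0255
```

```bash
python3 -c "
from h import *
plan([.471,.0982,.12],76.5)
"
```

```text
at [ 0.6175 -0.1954  0.0213] yaw 42.5 w 0.0255 t 9.9667 tiltz [ 1.3e-03 -6.0e-04 -1.0e+00]
shift now-frame mm [315.3  90.3 -99.1] | shift after turn mm [211.  251.3 -98.7] turn deg [ 1.000e-02  8.000e-02 -3.402e+01]
```

Width 25.5 mm means the block is gripped. I'll lift, turn and carry it to the green pocket.

Emit:
play_rows([
  {"delta_pos": [0,0,-0.01],"delta_rot": [0,0,0],"hand": 1},
  {"delta_pos": [0,0,-0.02],"delta_rot": [0,0,-6.8],"hand": 1},
  {"delta_pos": [0,0,-0.02],"delta_rot": [0,0,-6.8],"hand": 1},
  {"delta_pos": [0,0,-0.02],"delta_rot": [0,0,-6.8],"hand": 1},
  {"delta_pos": [0,0,-0.02],"delta_rot": [0,0,-6.8],"hand": 1},
  {"delta_pos": [0,0,-0.01],"delta_rot": [0,0,-6.8],"hand": 1},
  {"delta_pos": [0.0082,0.0097,0],"delta_rot": [0,0,0],"hand": 1},
  {"delta_pos": [0.0162,0.0193,0],"delta_rot": [0,0,0],"hand": 1},
  {"delta_pos": [0.0162,0.0193,0],"delta_rot": [0,0,0],"hand": 1},
  {"delta_pos": [0.0162,0.0193,0],"delta_rot": [0,0,0],"hand": 1},
  {"delta_pos": [0.0162,0.0193,0],"delta_rot": [0,0,0],"hand": 1},
  {"delta_pos": [0.0162,0.0193,0],"delta_rot": [0,0,0],"hand": 1},
  {"delta_pos": [0.0162,0.0193,0],"delta_rot": [0,0,0],"hand": 1},
  {"delta_pos": [0.0162,0.0193,0],"delta_rot": [0,0,0],"hand": 1},
  {"delta_pos": [0.0162,0.0193,0],"delta_rot": [0,0,0],"hand": 1},
  {"delta_pos": [0.0162,0.0193,0],"delta_rot": [0,0,0],"hand": 1},
  {"delta_pos": [0.0162,0.0193,0],"delta_rot": [0,0,0],"hand": 1},
  {"delta_pos": [0.0162,0.0193,0],"delta_rot": [0,0,0],"hand": 1},
  {"delta_pos": [0.0162,0.0193,0],"delta_rot": [0,0,0],"hand": 1},
  {"delta_pos": [0.0082,0.0097,0],"delta_rot": [0,0,0],"hand": 1},
])

```text
time_s: 11.63
eef_pos: [0.4675, 0.1004, 0.1184]
tool_rot: [-0.002, 0.118, 0.993, 0.0]
wrist_force: [0.6, 0.1, -0.6]
gripper_width: 0.0254
```

```bash
python3 -c "
from h import *
plan([.471,.0982,.0283],76.5)
cv2.imwrite('pics/side8.png',cv2.resize(get_image('side')[100:240,200:380],None,fx=4,fy=4))
plan([.471,.0982,.0283],76.5)
cv2.imwrite('pics/top8.png',cv2.resize(get_image('top')[130:250,180:360],None,fx=4,fy=4))
plan([.471,.0982,.0283],76.5)
"
```

```text
at [0.4675 0.1004 0.1184] yaw 76.4 w 0.0254 t 11.6333 tiltz [-3.8e-03  6.0e-04 -1.0e+00]
shift now-frame mm [-4.3 -1.2 90.1] | shift after turn mm [-3.9 -1.3 90.1] turn deg [-0.02 -0.22 -0.07]
at [0.4673 0.1011 0.1185] yaw 76.5 w 0.0255 t 11.6833 tiltz [-0.0039  0.0013 -1.    ]
shift now-frame mm [-4.6 -2.  90.2] | shift after turn mm [-4.3 -2.  90.2] turn deg [ 0.02 -0.23  0.02]
at [0.4685 0.0997 0.1189] yaw 76.6 w 0.0253 t 11.7333 tiltz [-0.0025 -0.     -1.    ]
shift now-frame mm [-3.  -0.8 90.6] | shift after turn mm [-2.7 -0.8 90.6] turn deg [-0.03 -0.14  0.05]
```

View pics/side8.png

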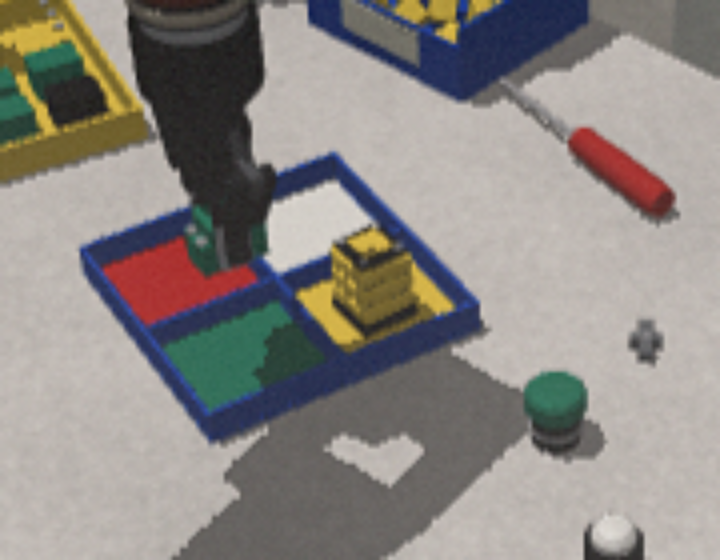

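View pics/top8.png

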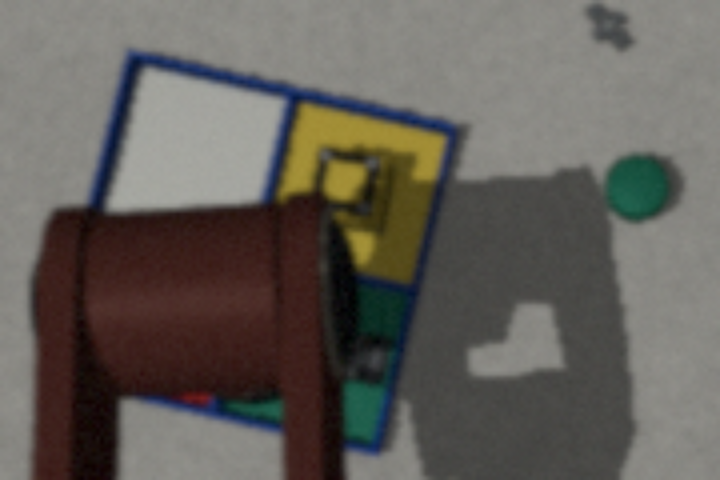

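The block is held level, and the cam switch sits in the middle of the yellow pocket. I'll lower.

Emit:
play_rows([
  {"delta_pos": [-0.0025,-0.0008,0.01],"delta_rot": [0,0,0],"hand": 1},
  {"delta_pos": [0,0,0.02],"delta_rot": [0,0,0],"hand": 1},
  {"delta_pos": [0,0,0.02],"delta_rot": [0,0,0],"hand": 1},
  {"delta_pos": [0,0,0.02],"delta_rot": [0,0,0],"hand": 1},
  {"delta_pos": [0,0,0.01],"delta_rot": [0,0,0],"hand": 1},
  {"delta_pos": [0,0,0.005],"delta_rot": [0,0,0],"hand": 1},
  {"delta_pos": [0,0,0.002],"delta_rot": [0,0,0],"hand": 1},
  {"delta_pos": [0,0,0],"delta_rot": [0,0,0],"hand": 1},
  {"delta_pos": [0,0,0],"delta_rot": [0,0,0],"hand": 1},
  {"delta_pos": [0,0,0],"delta_rot": [0,0,0],"hand": 1},
])

```text
time_s: 12.57
eef_pos: [0.4739, 0.0968, 0.0345]
tool_rot: [0.001, 0.118, 0.993, 0.0]
wrist_force: [0.9, -1.0, -1.0]
gripper_width: 0.0256
```

Emit:
play_rows([
  {"delta_pos": [0,0,0.001],"delta_rot": [0,0,0],"hand": 1},
  {"delta_pos": [0,0,0.001],"delta_rot": [0,0,0],"hand": 1},
  {"delta_pos": [0,0,0],"delta_rot": [0,0,0],"hand": 1},
  {"delta_pos": [0,0,0],"delta_rot": [0,0,0],"hand": 1},
])

```text
time_s: 12.9
eef_pos: [0.4729, 0.0969, 0.0315]
tool_rot: [0.0, 0.118, 0.993, 0.0]
wrist_force: [-0.2, 0.0, 0.3]
gripper_width: 0.0256
```

Emit:
play_rows([
  {"delta_pos": [0.001,0.001,0.001],"delta_rot": [0,0,0],"hand": 1},
  {"delta_pos": [0,0,0.001],"delta_rot": [0,0,0],"hand": 1},
  {"delta_pos": [0,0,0],"delta_rot": [0,0,0],"hand": 1},
  {"delta_pos": [0,0,0],"delta_rot": [0,0,0],"hand": 1},
])

```text
time_s: 13.23
eef_pos: [0.4719, 0.0981, 0.0291]
tool_rot: [-0.0, 0.118, 0.993, -0.0]
wrist_force: [-0.5, -1.1, -0.2]
gripper_width: 0.0252
```

Emit:
play_rows([
  {"delta_pos": [0,0,0.001],"delta_rot": [0,0,0],"hand": 1},
  {"delta_pos": [0,0,0],"delta_rot": [0,0,0],"hand": 1},
  {"delta_pos": [0,0,0],"delta_rot": [0,0,0],"hand": 1},
])

```text
time_s: 13.48
eef_pos: [0.472, 0.098, 0.0282]
tool_rot: [-0.0, 0.118, 0.993, -0.0]
wrist_force: [0.3, -0.5, -0.2]
gripper_width: 0.0256
```

Emit:
play_rows([
  {"delta_pos": [0,0,0.001],"delta_rot": [0,0,0],"hand": 1},
  {"delta_pos": [0,0,0],"delta_rot": [0,0,0],"hand": 1},
  {"delta_pos": [0,0,0],"delta_rot": [0,0,0],"hand": 1},
])

```text
time_s: 13.73
eef_pos: [0.4721, 0.098, 0.0273]
tool_rot: [-0.0, 0.118, 0.993, 0.0]
wrist_force: [-0.8, -0.3, -1.0]
gripper_width: 0.0254
```

Emit:
play_rows([
  {"delta_pos": [0,0,0.001],"delta_rot": [0,0,0],"hand": 1},
  {"delta_pos": [0,0,0],"delta_rot": [0,0,0],"hand": 1},
  {"delta_pos": [0,0,0],"delta_rot": [0,0,0],"hand": 1},
])

```text
time_s: 13.98
eef_pos: [0.4722, 0.0981, 0.0272]
tool_rot: [-0.0, 0.118, 0.993, -0.0]
wrist_force: [-5.0, -0.9, 6.9]
gripper_width: 0.0253
```

Emit:
play_rows([
  {"delta_pos": [0,0,0.001],"delta_rot": [0,0,0],"hand": 1},
  {"delta_pos": [0,0,0],"delta_rot": [0,0,0],"hand": 1},
  {"delta_pos": [0,0,0],"delta_rot": [0,0,0],"hand": 1},
])

```text
time_s: 14.23
eef_pos: [0.4722, 0.0981, 0.0272]
tool_rot: [-0.001, 0.118, 0.993, -0.0]
wrist_force: [-9.1, -1.2, 14.9]
gripper_width: 0.0254
```

Contact at 0.0272, as predicted. I'll ease off, release to about 42 mm and rise.

Emit:
play_rows([
  {"delta_pos": [0,0,-0.002],"delta_rot": [0,0,0],"hand": 1},
  {"delta_pos": [0,0,0],"delta_rot": [0,0,0],"hand": 0.3},
  {"delta_pos": [0,0,0],"delta_rot": [0,0,0],"hand": 0},
  {"delta_pos": [0,0,0],"delta_rot": [0,0,0],"hand": 0},
  {"delta_pos": [0,0,0],"delta_rot": [0,0,0],"hand": 0},
  {"delta_pos": [0,0,-0.005],"delta_rot": [0,0,0],"hand": 0},
  {"delta_pos": [0,0,-0.02],"delta_rot": [0,0,0],"hand": 0},
  {"delta_pos": [0,0,-0.03],"delta_rot": [0,0,0],"hand": 0},
  {"delta_pos": [0,0,-0.03],"delta_rot": [0,0,0],"hand": 0},
  {"delta_pos": [0,0,-0.02],"delta_rot": [0,0,0],"hand": 0},
])

```text
time_s: 15.07
eef_pos: [0.4731, 0.0981, 0.1354]
tool_rot: [0.002, 0.118, 0.993, 0.0]
wrist_force: [-0.2, -0.5, 0.8]
gripper_width: 0.0427
```

```bash
python3 -c "
from h import *
plan([.4411,-.3112,.13],85)
cv2.imwrite('pics/side9.png',cv2.resize(get_image('side')[100:220,210:360],None,fx=5,fy=5))
"
```

```text
at [0.4731 0.0981 0.1354] yaw 76.5 w 0.0427 t 15.0667 tiltz [ 3.3e-03  2.0e-04 -1.0e+00]
shift now-frame mm [ -64.5 -405.5    5.3] | shift after turn mm [  -3.8 -410.5    5.4] turn deg [ 0.04  0.18 -8.52]
```

View pics/side9.png

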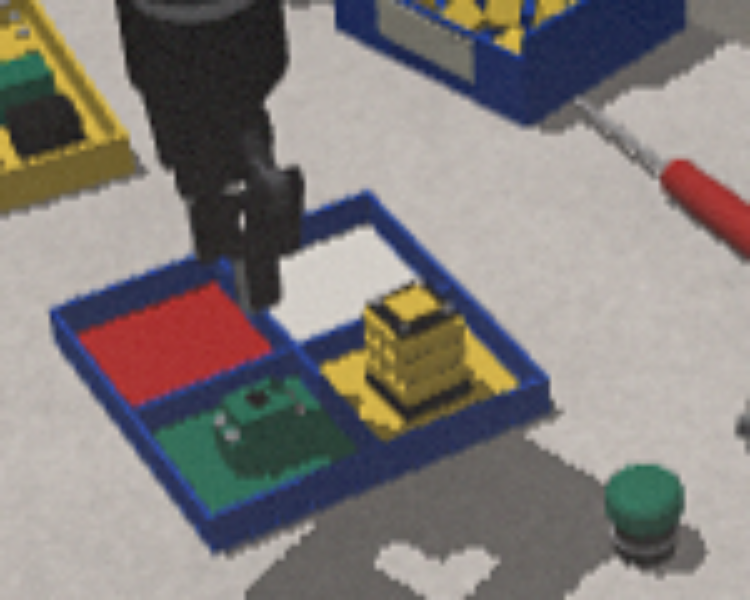

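The green block stands upright in the green pocket. Next is the red mushroom.

Emit:
play_rows([
  {"delta_pos": [0,0,0],"delta_rot": [0,0,-4.25],"hand": -0.4},
  {"delta_pos": [0,0,0],"delta_rot": [0,0,-4.25],"hand": -0.4},
  {"delta_pos": [0,-0.015,0],"delta_rot": [0,0,0],"hand": -0.4},
  {"delta_pos": [0,-0.03,0],"delta_rot": [0,0,0],"hand": -0.4},
  {"delta_pos": [0,-0.03,0],"delta_rot": [0,0,0],"hand": -0.4},
  {"delta_pos": [0,-0.03,0],"delta_rot": [0,0,0],"hand": -0.4},
  {"delta_pos": [0,-0.03,0],"delta_rot": [0,0,0],"hand": -0.4},
  {"delta_pos": [0,-0.03,0],"delta_rot": [0,0,0],"hand": -0.4},
  {"delta_pos": [0,-0.03,0],"delta_rot": [0,0,0],"hand": -0.4},
  {"delta_pos": [0,-0.03,0],"delta_rot": [0,0,0],"hand": -0.4},
  {"delta_pos": [0,-0.03,0],"delta_rot": [0,0,0],"hand": -0.4},
  {"delta_pos": [0,-0.03,0],"delta_rot": [0,0,0],"hand": -0.4},
  {"delta_pos": [0,-0.03,0],"delta_rot": [0,0,0],"hand": -0.4},
  {"delta_pos": [0,-0.03,0],"delta_rot": [0,0,0],"hand": -0.4},
  {"delta_pos": [0,-0.03,0],"delta_rot": [0,0,0],"hand": -0.4},
  {"delta_pos": [0,-0.025,0],"delta_rot": [0,0,0],"hand": -0.4},
  {"delta_pos": [-0.003,-0.01,0],"delta_rot": [0,0,0],"hand": -0.4},
  {"delta_pos": [0,0,0],"delta_rot": [0,0,0],"hand": -0.4},
  {"delta_pos": [0,0,0],"delta_rot": [0,0,0],"hand": -0.4},
])

```text
time_s: 16.7
eef_pos: [0.4392, -0.3103, 0.1321]
tool_rot: [-0.0, 0.044, 0.999, 0.001]
wrist_force: [0.3, 0.6, 0.7]
gripper_width: 0.0597
```

```bash
python3 -c "
from h import *
plan([.4411,-.3112,.031],85)
cv2.imwrite('pics/side10.png',cv2.resize(get_image('side')[200:340,300:470],None,fx=4,fy=4))
t=get_image('top');cv2.imwrite('pics/top10.png',cv2.resize(t[120:280,180:400],None,fx=3.5,fy=3.5));cv2.imwrite('pics/top10f.png',t)
plan([.4411,-.3112,.031],85)
"
```

```text
at [ 0.4392 -0.3103  0.1321] yaw 85.0 w 0.0597 t 16.7 tiltz [-4.0e-04  1.1e-03 -1.0e+00]
shift now-frame mm [ -2.   -0.9 101.1] | shift after turn mm [ -1.9  -0.8 101.1] turn deg [ 0.06 -0.03 -0.05]
at [ 0.4393 -0.3093  0.132 ] yaw 85.1 w 0.0597 t 16.8 tiltz [-4.e-04  1.e-03 -1.e+00]
shift now-frame mm [ -2.   -1.8 101. ] | shift after turn mm [ -1.9  -1.7 101. ] turn deg [ 0.05 -0.03  0.05]
```

View pics/side10.png

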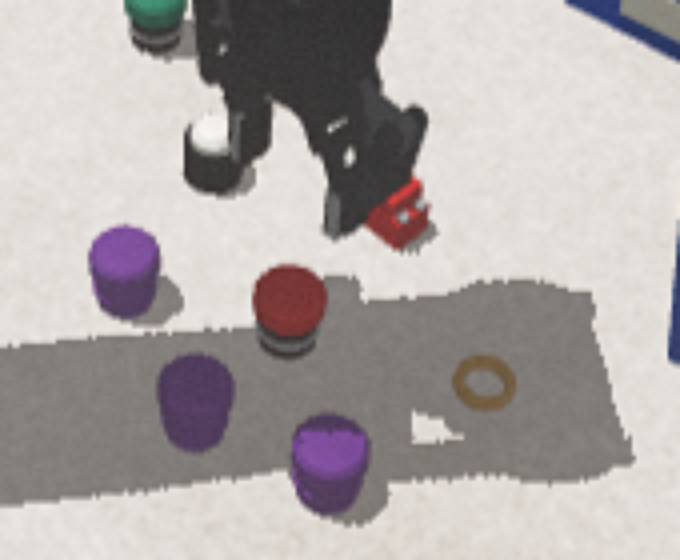

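View pics/top10.png

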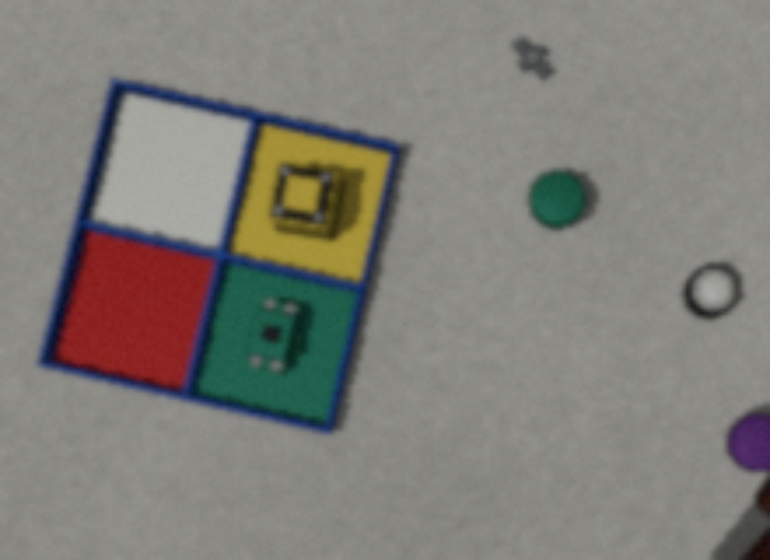

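Both placed parts look centred once parallax is allowed for. I'll descend on the red mushroom.

Emit:
play_rows([
  {"delta_pos": [-0.0019,-0.0014,0.011],"delta_rot": [0,0,0],"hand": -0.4},
  {"delta_pos": [0,0,0.025],"delta_rot": [0,0,0],"hand": -0.4},
  {"delta_pos": [0,0,0.025],"delta_rot": [0,0,0],"hand": -0.4},
  {"delta_pos": [0,0,0.02],"delta_rot": [0,0,0],"hand": -0.4},
  {"delta_pos": [0,0,0.012],"delta_rot": [0,0,0],"hand": -0.4},
  {"delta_pos": [0,0,0.006],"delta_rot": [0,0,0],"hand": -0.4},
  {"delta_pos": [0,0,0.002],"delta_rot": [0,0,0],"hand": -0.4},
  {"delta_pos": [0,0,0],"delta_rot": [0,0,0],"hand": -0.4},
  {"delta_pos": [0,0,0],"delta_rot": [0,0,0],"hand": -0.4},
])

```text
time_s: 17.55
eef_pos: [0.4418, -0.3128, 0.0325]
tool_rot: [0.001, 0.044, 0.999, -0.001]
wrist_force: [-0.2, -0.8, 0.1]
gripper_width: 0.0596
```

```bash
python3 -c "
from h import *
plan([.4411,-.3112,.031],85)
cv2.imwrite('pics/side11.png',cv2.resize(get_image('side')[210:330,310:450],None,fx=5,fy=5))
plan([.4411,-.3112,.031],85)
print('cam',ray('top',(266.6,175.1),.066),'blk',ray('top',(257.7,215.4),.042))
"
```

```text
at [ 0.4418 -0.3128  0.0325] yaw 85.0 w 0.0596 t 17.55 tiltz [ 0.0016 -0.0015 -1.    ]
shift now-frame mm [0.9 1.5 1.5] | shift after turn mm [0.9 1.5 1.5] turn deg [-0.08  0.1   0.  ]
at [ 0.4419 -0.3129  0.0327] yaw 85.0 w 0.0598 t 17.6 tiltz [ 0.0019 -0.0018 -1.    ]
shift now-frame mm [1.  1.7 1.7] | shift after turn mm [1.  1.6 1.7] turn deg [-0.09  0.12 -0.01]
cam [0.56575313 0.07168106 0.066     ] blk [0.47421789 0.09509579 0.042     ]
```

View pics/side11.png

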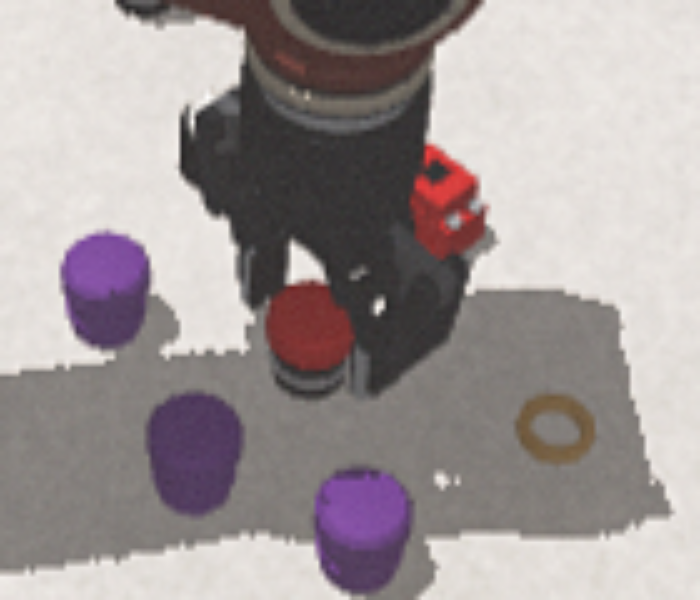

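The fingers straddle the cap. I'll lower 2 mm to centre on the rim, then close.

Emit:
play_rows([
  {"delta_pos": [0,0.0015,0.0017],"delta_rot": [0,0,0],"hand": -0.2},
  {"delta_pos": [0,0,0],"delta_rot": [0,0,0],"hand": 0},
  {"delta_pos": [0,0,0],"delta_rot": [0,0,0],"hand": 1},
  {"delta_pos": [0,0,0],"delta_rot": [0,0,0],"hand": 1},
  {"delta_pos": [0,0,0],"delta_rot": [0,0,0],"hand": 1},
  {"delta_pos": [0,0,0],"delta_rot": [0,0,0],"hand": 1},
  {"delta_pos": [0,0,0],"delta_rot": [0,0,0],"hand": 1},
  {"delta_pos": [0,0,0],"delta_rot": [0,0,0],"hand": 1},
])

```text
time_s: 18.27
eef_pos: [0.4417, -0.3111, 0.0305]
tool_rot: [0.001, 0.044, 0.999, -0.0]
wrist_force: [-1.5, 0.4, 6.0]
gripper_width: 0.0378
```

```bash
python3 -c "
from h import *
plan([.4945,.1965,.13],76.5)
"
```

```text
at [ 0.4417 -0.3111  0.0305] yaw 85.0 w 0.0378 t 18.2667 tiltz [ 1.e-03 -7.e-04 -1.e+00]
shift now-frame mm [ -8.4 510.2 -99.8] | shift after turn mm [ 67.1 505.9 -99.5] turn deg [-0.03  0.06  8.48]
```

The width reads 37.8 mm where I expected 40. I'll lift slightly and check the grip.

Emit:
play_rows([
  {"delta_pos": [0,0,-0.005],"delta_rot": [0,0,0],"hand": 1},
  {"delta_pos": [0,0,-0.01],"delta_rot": [0,0,0],"hand": 1},
  {"delta_pos": [0,0,-0.01],"delta_rot": [0,0,0],"hand": 1},
  {"delta_pos": [0,0,-0.005],"delta_rot": [0,0,0],"hand": 1},
  {"delta_pos": [0,0,0],"delta_rot": [0,0,0],"hand": 1},
])

```text
time_s: 18.68
eef_pos: [0.4421, -0.3117, 0.0618]
tool_rot: [0.001, 0.044, 0.999, -0.001]
wrist_force: [-0.2, 0.1, -0.1]
gripper_width: 0.0377
```

```bash
python3 -c "
from h import *
plan([.4945,.1965,.13],76.5)
cv2.imwrite('pics/side12.png',cv2.resize(get_image('side')[200:320,310:450],None,fx=5,fy=5))
plan([.4945,.1965,.13],76.5)
"
```

```text
at [ 0.4421 -0.3117  0.0618] yaw 85.0 w 0.0377 t 18.6833 tiltz [ 0.0027 -0.0026 -1.    ]
shift now-frame mm [ -7.9 510.6 -69.4] | shift after turn mm [ 67.7 506.4 -68.2] turn deg [-0.12  0.18  8.48]
at [ 0.4417 -0.3113  0.0609] yaw 85.0 w 0.0375 t 18.7333 tiltz [ 0.0018 -0.0017 -1.    ]
shift now-frame mm [ -8.3 510.3 -69.9] | shift after turn mm [ 67.2 506.1 -69.1] turn deg [-0.08  0.11  8.48]
```

View pics/side12.png

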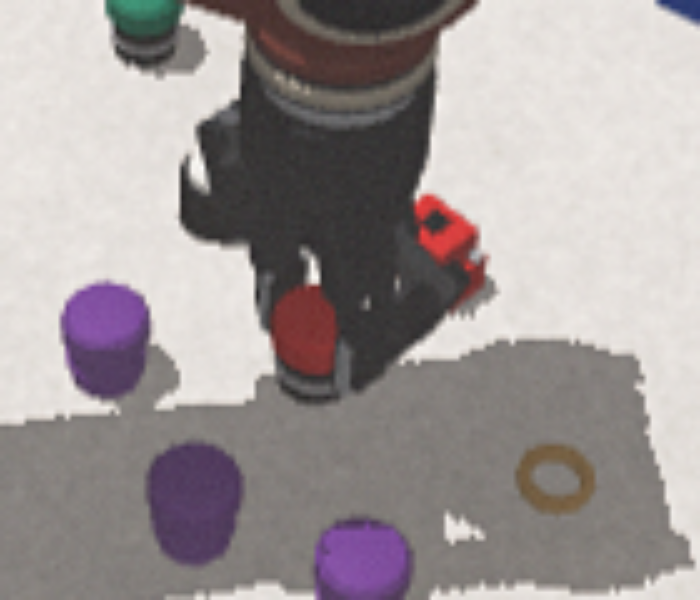

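It's held upright. I'll lift on and carry it to the red pocket.

Emit:
play_rows([
  {"delta_pos": [0,0,-0.02],"delta_rot": [0,0,0],"hand": 1},
  {"delta_pos": [0,0,-0.025],"delta_rot": [0,0,4.25],"hand": 1},
  {"delta_pos": [0,0,-0.025],"delta_rot": [0,0,4.25],"hand": 1},
  {"delta_pos": [0.002,0.015,0],"delta_rot": [0,0,0],"hand": 1},
  {"delta_pos": [0.004,0.03,0],"delta_rot": [0,0,0],"hand": 1},
  {"delta_pos": [0.004,0.03,0],"delta_rot": [0,0,0],"hand": 1},
  {"delta_pos": [0.004,0.03,0],"delta_rot": [0,0,0],"hand": 1},
  {"delta_pos": [0.004,0.03,0],"delta_rot": [0,0,0],"hand": 1},
  {"delta_pos": [0.004,0.03,0],"delta_rot": [0,0,0],"hand": 1},
  {"delta_pos": [0.004,0.03,0],"delta_rot": [0,0,0],"hand": 1},
  {"delta_pos": [0.004,0.03,0],"delta_rot": [0,0,0],"hand": 1},
  {"delta_pos": [0.004,0.03,0],"delta_rot": [0,0,0],"hand": 1},
  {"delta_pos": [0.004,0.03,0],"delta_rot": [0,0,0],"hand": 1},
  {"delta_pos": [0.004,0.03,0],"delta_rot": [0,0,0],"hand": 1},
  {"delta_pos": [0.004,0.03,0],"delta_rot": [0,0,0],"hand": 1},
  {"delta_pos": [0.004,0.03,0],"delta_rot": [0,0,0],"hand": 1},
  {"delta_pos": [0.004,0.03,0],"delta_rot": [0,0,0],"hand": 1},
  {"delta_pos": [0.004,0.03,0],"delta_rot": [0,0,0],"hand": 1},
  {"delta_pos": [0.004,0.02,0],"delta_rot": [0,0,0],"hand": 1},
])

```text
time_s: 20.32
eef_pos: [0.4862, 0.1488, 0.1285]
tool_rot: [-0.001, 0.116, 0.993, 0.0]
wrist_force: [-0.2, 0.3, -1.3]
gripper_width: 0.0378
```

```bash
python3 -c "
from h import *
plan([.4945,.1965,.0375],76.5)
cv2.imwrite('pics/side13.png',cv2.resize(get_image('side')[80:220,200:360],None,fx=4,fy=4))
plan([.4945,.1965,.0375],76.5)
"
```

```text
at [0.4862 0.1488 0.1285] yaw 76.6 w 0.0378 t 20.3167 tiltz [-1.4e-03  5.0e-04 -1.0e+00]
shift now-frame mm [ 2.8 48.3 91. ] | shift after turn mm [ 3.  48.3 91. ] turn deg [ 0.01 -0.08  0.14]
at [0.4861 0.1509 0.1285] yaw 76.7 w 0.0374 t 20.3667 tiltz [-0.0014  0.0027 -1.    ]
shift now-frame mm [ 2.1 46.1 91.2] | shift after turn mm [ 2.5 46.3 91. ] turn deg [ 0.13 -0.11  0.23]
```

View pics/side13.png

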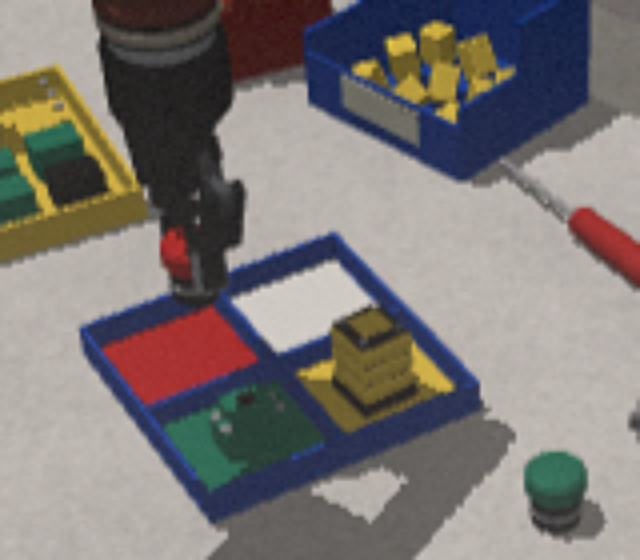

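Emit:
play_rows([
  {"delta_pos": [0.001,0.015,0],"delta_rot": [0,0,0],"hand": 1},
  {"delta_pos": [0.001,0.02,0],"delta_rot": [0,0,0],"hand": 1},
  {"delta_pos": [0,0.01,0],"delta_rot": [0,0,0],"hand": 1},
  {"delta_pos": [0,0.0015,0],"delta_rot": [0,0,0],"hand": 1},
  {"delta_pos": [0,0,0.01],"delta_rot": [0,0,0],"hand": 1},
  {"delta_pos": [0,0,0.02],"delta_rot": [0,0,0],"hand": 1},
  {"delta_pos": [0,0,0.02],"delta_rot": [0,0,0],"hand": 1},
  {"delta_pos": [0,0,0.018],"delta_rot": [0,0,0],"hand": 1},
  {"delta_pos": [0,0,0.01],"delta_rot": [0,0,0],"hand": 1},
  {"delta_pos": [0,0,0.005],"delta_rot": [0,0,0],"hand": 1},
  {"delta_pos": [0,0,0.002],"delta_rot": [0,0,0],"hand": 1},
  {"delta_pos": [0,0,0],"delta_rot": [0,0,0],"hand": 1},
  {"delta_pos": [0,0,0],"delta_rot": [0,0,0],"hand": 1},
  {"delta_pos": [0,0,0],"delta_rot": [0,0,0],"hand": 1},
])

```text
time_s: 21.53
eef_pos: [0.4971, 0.192, 0.0459]
tool_rot: [0.001, 0.118, 0.993, 0.0]
wrist_force: [-0.2, -0.2, -0.9]
gripper_width: 0.0379
```

```bash
python3 -c "
from h import *
plan([.4945,.1965,.0375],76.5)
cv2.imwrite('pics/side14.png',cv2.resize(get_image('side')[110:220,200:330],None,fx=5,fy=5))
plan([.4945,.1965,.0375],76.5)
"
```

```text
at [0.4971 0.192  0.0459] yaw 76.5 w 0.0379 t 21.5333 tiltz [ 2.2e-03  5.0e-04 -1.0e+00]
shift now-frame mm [3.6 3.8 8.4] | shift after turn mm [3.6 3.8 8.4] turn deg [ 0.06  0.12 -0.02]
at [0.497  0.192  0.0458] yaw 76.5 w 0.0379 t 21.5833 tiltz [ 2.1e-03  5.0e-04 -1.0e+00]
shift now-frame mm [3.5 3.8 8.3] | shift after turn mm [3.5 3.8 8.3] turn deg [ 0.05  0.11 -0.01]
```

View pics/side14.png

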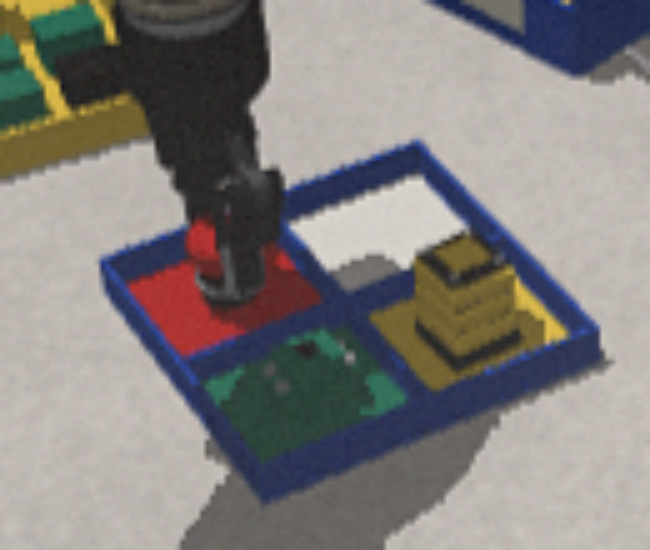

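Emit:
play_rows([
  {"delta_pos": [0.0035,0.0038,0.002],"delta_rot": [0,0,0],"hand": 1},
  {"delta_pos": [0,0,0.002],"delta_rot": [0,0,0],"hand": 1},
  {"delta_pos": [0,0,0.002],"delta_rot": [0,0,0],"hand": 1},
  {"delta_pos": [0,0,0.001],"delta_rot": [0,0,0],"hand": 1},
  {"delta_pos": [0,0,0],"delta_rot": [0,0,0],"hand": 1},
  {"delta_pos": [0,0,0],"delta_rot": [0,0,0],"hand": 1},
])

```text
time_s: 22.08
eef_pos: [0.4935, 0.1963, 0.0374]
tool_rot: [-0.0, 0.118, 0.993, -0.0]
wrist_force: [-0.4, 0.0, 0.1]
gripper_width: 0.0379
```

Emit:
play_rows([
  {"delta_pos": [0,0,0.001],"delta_rot": [0,0,0],"hand": 1},
  {"delta_pos": [0,0,0],"delta_rot": [0,0,0],"hand": 1},
  {"delta_pos": [0,0,0],"delta_rot": [0,0,0],"hand": 1},
])

```text
time_s: 22.33
eef_pos: [0.4937, 0.1963, 0.0366]
tool_rot: [0.0, 0.118, 0.993, -0.0]
wrist_force: [0.7, 0.5, -1.6]
gripper_width: 0.0377
```

Emit:
play_rows([
  {"delta_pos": [0,0,0.001],"delta_rot": [0,0,0],"hand": 1},
  {"delta_pos": [0,0,0],"delta_rot": [0,0,0],"hand": 1},
  {"delta_pos": [0,0,0],"delta_rot": [0,0,0],"hand": 1},
])

```text
time_s: 22.58
eef_pos: [0.4939, 0.1964, 0.0365]
tool_rot: [-0.0, 0.118, 0.993, -0.0]
wrist_force: [-1.8, -0.6, 5.7]
gripper_width: 0.0376
```

Contact at 0.0365, as predicted. I'll release and rise.

Emit:
play_rows([
  {"delta_pos": [0,0,-0.001],"delta_rot": [0,0,0],"hand": 1},
  {"delta_pos": [0,0,0],"delta_rot": [0,0,0],"hand": 0},
  {"delta_pos": [0,0,0],"delta_rot": [0,0,0],"hand": -0.3},
  {"delta_pos": [0,0,0],"delta_rot": [0,0,0],"hand": -0.3},
  {"delta_pos": [0,0,0],"delta_rot": [0,0,0],"hand": -0.3},
  {"delta_pos": [0,0,-0.005],"delta_rot": [0,0,0],"hand": -0.3},
  {"delta_pos": [0,0,-0.02],"delta_rot": [0,0,0],"hand": -0.3},
  {"delta_pos": [0,0,-0.03],"delta_rot": [0,0,0],"hand": -0.3},
  {"delta_pos": [0,0,-0.03],"delta_rot": [0,0,0],"hand": -0.3},
  {"delta_pos": [0,0,-0.01],"delta_rot": [0,0,0],"hand": -0.3},
])

```text
time_s: 23.42
eef_pos: [0.4962, 0.197, 0.1369]
tool_rot: [0.004, 0.118, 0.993, 0.001]
wrist_force: [0.7, 0.6, 1.0]
gripper_width: 0.056
```

```bash
python3 -c "
from h import *
plan([.502,-.2,.13],78)
cv2.imwrite('pics/side15.png',cv2.resize(get_image('side')[110:220,200:330],None,fx=5,fy=5))
"
```

```text
at [0.4962 0.197  0.1369] yaw 76.5 w 0.056 t 23.4167 tiltz [ 0.0076  0.0019 -1.    ]
shift now-frame mm [ -98.4 -384.7    6.2] | shift after turn mm [ -88.2 -387.1    6.9] turn deg [ 0.2   0.4  -1.52]
```

View pics/side15.png

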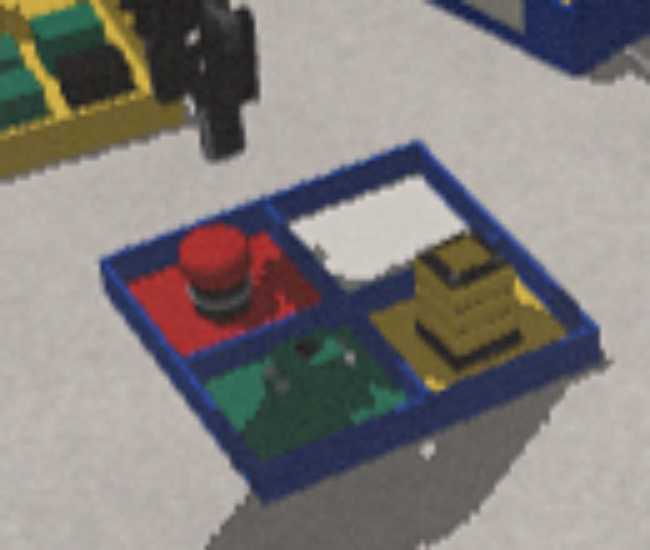

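The red mushroom stands upright in the red pocket. The last part is the white lamp.

Emit:
play_rows([
  {"delta_pos": [-0.0035,-0.0138,0],"delta_rot": [0,0,0],"hand": -0.4},
  {"delta_pos": [-0.007,-0.0275,0],"delta_rot": [0,0,0],"hand": -0.4},
  {"delta_pos": [-0.007,-0.0275,0],"delta_rot": [0,0,0],"hand": -0.4},
  {"delta_pos": [-0.007,-0.0275,0],"delta_rot": [0,0,0],"hand": -0.4},
  {"delta_pos": [-0.007,-0.0275,0],"delta_rot": [0,0,0],"hand": -0.4},
  {"delta_pos": [-0.007,-0.0275,0],"delta_rot": [0,0,0],"hand": -0.4},
  {"delta_pos": [-0.007,-0.0275,0],"delta_rot": [0,0,0],"hand": -0.4},
  {"delta_pos": [-0.007,-0.0275,0],"delta_rot": [0,0,0],"hand": -0.4},
  {"delta_pos": [-0.007,-0.0275,0],"delta_rot": [0,0,0],"hand": -0.4},
  {"delta_pos": [-0.007,-0.0275,0],"delta_rot": [0,0,0],"hand": -0.4},
  {"delta_pos": [-0.007,-0.0275,0],"delta_rot": [0,0,0],"hand": -0.4},
  {"delta_pos": [-0.007,-0.0275,0],"delta_rot": [0,0,0],"hand": -0.4},
  {"delta_pos": [-0.007,-0.0275,0],"delta_rot": [0,0,0],"hand": -0.4},
  {"delta_pos": [-0.007,-0.0275,0],"delta_rot": [0,0,0],"hand": -0.4},
  {"delta_pos": [-0.0035,-0.0138,0],"delta_rot": [0,0,-1.5],"hand": -0.4},
  {"delta_pos": [0,0,0],"delta_rot": [0,0,0],"hand": -0.4},
  {"delta_pos": [0,0,0],"delta_rot": [0,0,0],"hand": -0.4},
])

```text
time_s: 24.88
eef_pos: [0.4982, -0.2011, 0.1303]
tool_rot: [-0.001, 0.106, 0.994, 0.001]
wrist_force: [-0.0, -0.7, 0.1]
gripper_width: 0.0598
```

```bash
python3 -c "
from h import *
plan([.502,-.2,.0205],78)
cv2.imwrite('pics/side16.png',cv2.resize(get_image('side')[150:290,280:450],None,fx=4,fy=4))
plan([.502,-.2,.0205],78)
"
```

```text
at [ 0.4982 -0.2011  0.1303] yaw 77.9 w 0.0598 t 24.8833 tiltz [-0.0018  0.0015 -1.    ]
shift now-frame mm [ -3.8   1.8 109.8] | shift after turn mm [ -3.5   1.9 109.8] turn deg [ 0.06 -0.12 -0.13]
at [ 0.4983 -0.2004  0.1304] yaw 77.9 w 0.0599 t 24.9333 tiltz [-0.0017  0.0014 -1.    ]
shift now-frame mm [ -3.8   1.  109.9] | shift after turn mm [ -3.6   1.2 109.9] turn deg [ 0.06 -0.11 -0.06]
```

View pics/side16.png

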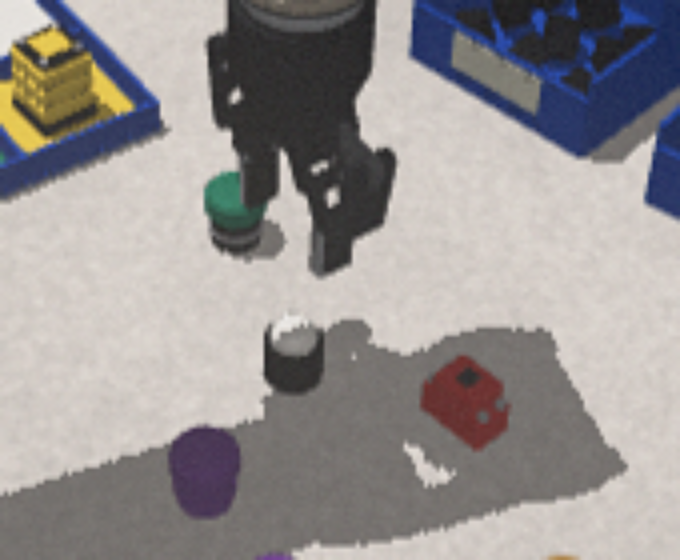

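Emit:
play_rows([
  {"delta_pos": [-0.0034,0.001,0.011],"delta_rot": [0,0,0],"hand": -0.4},
  {"delta_pos": [0,0,0.025],"delta_rot": [0,0,0],"hand": -0.4},
  {"delta_pos": [0,0,0.025],"delta_rot": [0,0,0],"hand": -0.4},
  {"delta_pos": [0,0,0.02],"delta_rot": [0,0,0],"hand": -0.4},
  {"delta_pos": [0,0,0.015],"delta_rot": [0,0,0],"hand": -0.4},
  {"delta_pos": [0,0,0.008],"delta_rot": [0,0,0],"hand": -0.4},
  {"delta_pos": [0,0,0.004],"delta_rot": [0,0,0],"hand": -0.4},
  {"delta_pos": [0,0,0],"delta_rot": [0,0,0],"hand": -0.4},
  {"delta_pos": [0,0,0],"delta_rot": [0,0,0],"hand": -0.4},
  {"delta_pos": [0,0,0],"delta_rot": [0,0,0],"hand": -0.4},
])

```text
time_s: 25.77
eef_pos: [0.5034, -0.201, 0.0248]
tool_rot: [0.001, 0.104, 0.995, -0.0]
wrist_force: [0.2, -0.9, 0.4]
gripper_width: 0.0598
```

```bash
python3 -c "
from h import *
plan([.502,-.2,.0205],78)
cv2.imwrite('pics/side17.png',cv2.resize(get_image('side')[170:280,290:420],None,fx=5,fy=5))
plan([.502,-.2,.0205],78)
"
```

```text
at [ 0.5034 -0.201   0.0248] yaw 78.0 w 0.0598 t 25.7667 tiltz [ 0.002  -0.0012 -1.    ]
shift now-frame mm [1.6 0.7 4.3] | shift after turn mm [1.6 0.7 4.3] turn deg [-0.04  0.13  0.  ]
at [ 0.5034 -0.2011  0.0249] yaw 78.0 w 0.06 t 25.8167 tiltz [ 0.0022 -0.0012 -1.    ]
shift now-frame mm [1.6 0.8 4.4] | shift after turn mm [1.6 0.8 4.4] turn deg [-0.04  0.14 -0.01]
```

View pics/side17.png

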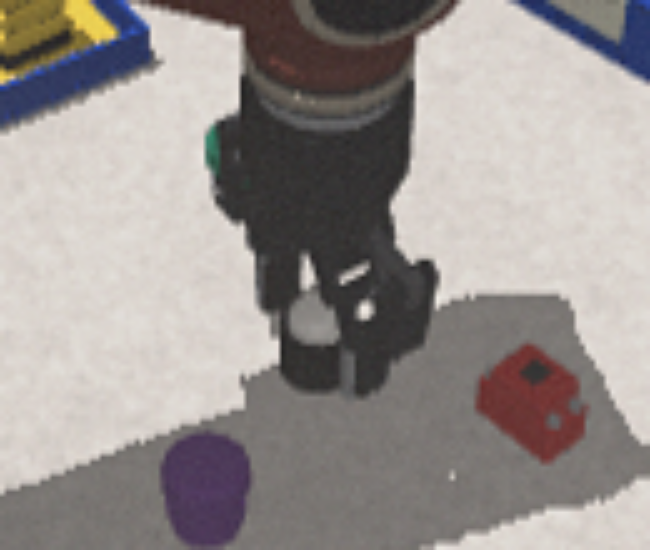

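The lamp is straddled. I'll go 4 mm lower, then close.

Emit:
play_rows([
  {"delta_pos": [0.001,0.0005,0.002],"delta_rot": [0,0,0],"hand": -0.3},
  {"delta_pos": [0,0,0.002],"delta_rot": [0,0,0],"hand": 0},
  {"delta_pos": [0,0,0],"delta_rot": [0,0,0],"hand": 1},
  {"delta_pos": [0,0,0],"delta_rot": [0,0,0],"hand": 1},
  {"delta_pos": [0,0,0],"delta_rot": [0,0,0],"hand": 1},
  {"delta_pos": [0,0,0],"delta_rot": [0,0,0],"hand": 1},
  {"delta_pos": [0,0,0],"delta_rot": [0,0,0],"hand": 1},
  {"delta_pos": [0,0,0],"delta_rot": [0,0,0],"hand": 1},
  {"delta_pos": [0,0,0],"delta_rot": [0,0,0],"hand": 1},
])

```text
time_s: 26.57
eef_pos: [0.5016, -0.2001, 0.0198]
tool_rot: [0.0, 0.105, 0.995, -0.0]
wrist_force: [-0.6, 0.4, 2.2]
gripper_width: 0.035
```

```bash
python3 -c "
from h import *
plan([.592,.1717,.13],76.5)
"
```

```text
at [ 0.5016 -0.2001  0.0198] yaw 78.0 w 0.035 t 26.5667 tiltz [ 1.e-04 -2.e-04 -1.e+00]
shift now-frame mm [ -11.   382.5 -110.3] | shift after turn mm [  -1.1  382.6 -110.2] turn deg [-0.01  0.01  1.48]
```

Emit:
play_rows([
  {"delta_pos": [0,0,-0.01],"delta_rot": [0,0,0],"hand": 1},
  {"delta_pos": [0,0,-0.025],"delta_rot": [0,0,0],"hand": 1},
  {"delta_pos": [0,0,-0.03],"delta_rot": [0,0,0],"hand": 1},
  {"delta_pos": [0,0,-0.03],"delta_rot": [0,0,1.5],"hand": 1},
  {"delta_pos": [0,0,-0.015],"delta_rot": [0,0,0],"hand": 1},
  {"delta_pos": [0,0.0137,0],"delta_rot": [0,0,0],"hand": 1},
  {"delta_pos": [0,0.0273,0],"delta_rot": [0,0,0],"hand": 1},
  {"delta_pos": [0,0.0273,0],"delta_rot": [0,0,0],"hand": 1},
  {"delta_pos": [0,0.0273,0],"delta_rot": [0,0,0],"hand": 1},
  {"delta_pos": [0,0.0273,0],"delta_rot": [0,0,0],"hand": 1},
  {"delta_pos": [0,0.0273,0],"delta_rot": [0,0,0],"hand": 1},
  {"delta_pos": [0,0.0273,0],"delta_rot": [0,0,0],"hand": 1},
  {"delta_pos": [0,0.0273,0],"delta_rot": [0,0,0],"hand": 1},
  {"delta_pos": [0,0.0273,0],"delta_rot": [0,0,0],"hand": 1},
  {"delta_pos": [0,0.0273,0],"delta_rot": [0,0,0],"hand": 1},
  {"delta_pos": [0,0.0273,0],"delta_rot": [0,0,0],"hand": 1},
  {"delta_pos": [0,0.0273,0],"delta_rot": [0,0,0],"hand": 1},
  {"delta_pos": [0,0.0273,0],"delta_rot": [0,0,0],"hand": 1},
  {"delta_pos": [0,0.0273,0],"delta_rot": [0,0,0],"hand": 1},
  {"delta_pos": [0,0.0137,0],"delta_rot": [0,0,0],"hand": 1},
])

```text
time_s: 28.23
eef_pos: [0.5898, 0.175, 0.128]
tool_rot: [-0.001, 0.116, 0.993, 0.0]
wrist_force: [-0.2, -0.3, -0.5]
gripper_width: 0.0348
```

```bash
python3 -c "
from h import *
plan([.592,.1717,.0268],76.5)
cv2.imwrite('pics/side18.png',cv2.resize(get_image('side')[80:220,200:360],None,fx=4,fy=4))
plan([.592,.1717,.0268],76.5)
get_image('top')
plan([.592,.1717,.0268],76.5)
"
```

```text
at [0.5898 0.175  0.128 ] yaw 76.6 w 0.0348 t 28.2333 tiltz [-2.5e-03  8.0e-04 -1.0e+00]
shift now-frame mm [ -3.2  -2.7 101.2] | shift after turn mm [ -3.   -2.7 101.2] turn deg [ 0.01 -0.15  0.12]
at [0.5901 0.1759 0.1283] yaw 76.7 w 0.0348 t 28.2833 tiltz [-0.0018  0.0015 -1.    ]
shift now-frame mm [ -3.   -3.8 101.4] | shift after turn mm [ -2.8  -3.7 101.5] turn deg [ 0.06 -0.12  0.18]
at [0.59   0.174  0.1283] yaw 76.7 w 0.0349 t 28.3333 tiltz [-0.0021 -0.     -1.    ]
shift now-frame mm [ -2.7  -1.7 101.5] | shift after turn mm [ -2.5  -1.7 101.5] turn deg [-0.03 -0.12  0.17]
```

View pics/side18.png

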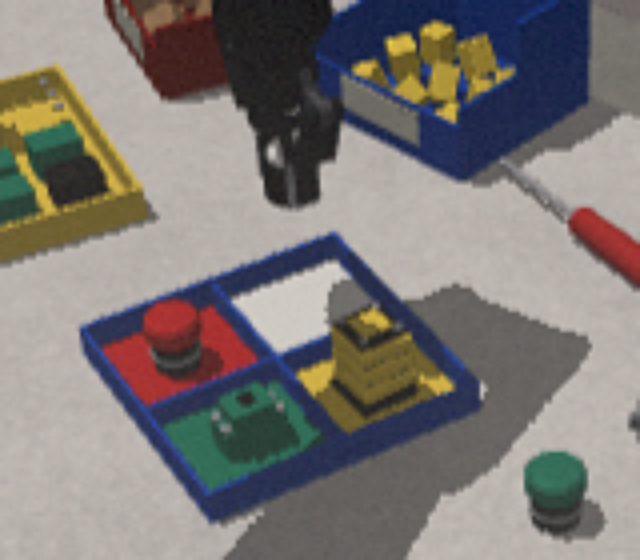

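The lamp is held upright above the white pocket. I'll lower it.

Emit:
play_rows([
  {"delta_pos": [-0.0015,-0.001,0.01],"delta_rot": [0,0,0],"hand": 1},
  {"delta_pos": [0,0,0.02],"delta_rot": [0,0,0],"hand": 1},
  {"delta_pos": [0,0,0.02],"delta_rot": [0,0,0],"hand": 1},
  {"delta_pos": [0,0,0.02],"delta_rot": [0,0,0],"hand": 1},
  {"delta_pos": [0,0,0.015],"delta_rot": [0,0,0],"hand": 1},
  {"delta_pos": [0,0,0.006],"delta_rot": [0,0,0],"hand": 1},
  {"delta_pos": [0,0,0.003],"delta_rot": [0,0,0],"hand": 1},
  {"delta_pos": [0,0,0],"delta_rot": [0,0,0],"hand": 1},
  {"delta_pos": [0,0,0],"delta_rot": [0,0,0],"hand": 1},
  {"delta_pos": [0,0,0],"delta_rot": [0,0,0],"hand": 1},
])

```text
time_s: 29.17
eef_pos: [0.5931, 0.1703, 0.037]
tool_rot: [0.001, 0.118, 0.993, 0.0]
wrist_force: [0.2, -0.0, -0.2]
gripper_width: 0.0347
```

```bash
python3 -c "
from h import *
plan([.592,.1717,.0268],76.5)
"
```

```text
at [0.5931 0.1703 0.037 ] yaw 76.5 w 0.0347 t 29.1667 tiltz [ 2.4e-03  3.0e-04 -1.0e+00]
shift now-frame mm [ 1.5  1.1 10.2] | shift after turn mm [ 1.4  1.1 10.2] turn deg [ 0.05  0.13 -0.03]
```

Emit:
play_rows([
  {"delta_pos": [0.001,0.001,0.003],"delta_rot": [0,0,0],"hand": 1},
  {"delta_pos": [0,0,0.003],"delta_rot": [0,0,0],"hand": 1},
  {"delta_pos": [0,0,0.002],"delta_rot": [0,0,0],"hand": 1},
  {"delta_pos": [0,0,0.001],"delta_rot": [0,0,0],"hand": 1},
  {"delta_pos": [0,0,0],"delta_rot": [0,0,0],"hand": 1},
  {"delta_pos": [0,0,0],"delta_rot": [0,0,0],"hand": 1},
])

```text
time_s: 29.67
eef_pos: [0.5913, 0.1716, 0.0264]
tool_rot: [-0.0, 0.118, 0.993, -0.0]
wrist_force: [0.7, -0.4, -1.1]
gripper_width: 0.0346
```

Emit:
play_rows([
  {"delta_pos": [0,0,0.001],"delta_rot": [0,0,0],"hand": 1},
  {"delta_pos": [0,0,0],"delta_rot": [0,0,0],"hand": 1},
  {"delta_pos": [0,0,0],"delta_rot": [0,0,0],"hand": 1},
])

```text
time_s: 29.92
eef_pos: [0.5916, 0.1716, 0.0258]
tool_rot: [0.0, 0.118, 0.993, 0.0]
wrist_force: [0.7, 0.4, -0.8]
gripper_width: 0.0348
```

Emit:
play_rows([
  {"delta_pos": [0,0,0.001],"delta_rot": [0,0,0],"hand": 1},
  {"delta_pos": [0,0,0],"delta_rot": [0,0,0],"hand": 1},
  {"delta_pos": [0,0,0],"delta_rot": [0,0,0],"hand": 1},
])

```text
time_s: 30.17
eef_pos: [0.5916, 0.1716, 0.0258]
tool_rot: [-0.0, 0.118, 0.993, -0.0]
wrist_force: [-2.7, -0.8, 5.7]
gripper_width: 0.0352
```

Contact at 0.0258, as expected. I'll release, rise, then swing clear for a final look.

Emit:
play_rows([
  {"delta_pos": [0,0,-0.001],"delta_rot": [0,0,0],"hand": 1},
  {"delta_pos": [0,0,0],"delta_rot": [0,0,0],"hand": 0.1},
  {"delta_pos": [0,0,0],"delta_rot": [0,0,0],"hand": -0.2},
  {"delta_pos": [0,0,0],"delta_rot": [0,0,0],"hand": -0.2},
  {"delta_pos": [0,0,0],"delta_rot": [0,0,0],"hand": -0.2},
  {"delta_pos": [0,0,-0.005],"delta_rot": [0,0,0],"hand": -0.2},
  {"delta_pos": [0,0,-0.02],"delta_rot": [0,0,0],"hand": -0.2},
  {"delta_pos": [0,0,-0.03],"delta_rot": [0,0,0],"hand": -0.2},
  {"delta_pos": [0,0,-0.04],"delta_rot": [0,0,0],"hand": -0.2},
  {"delta_pos": [0,0,-0.04],"delta_rot": [0,0,0],"hand": -0.2},
  {"delta_pos": [0,0,-0.03],"delta_rot": [0,0,0],"hand": -0.2},
])

```text
time_s: 31.08
eef_pos: [0.5922, 0.1717, 0.1948]
tool_rot: [0.002, 0.118, 0.993, 0.001]
wrist_force: [1.4, -0.2, 0.6]
gripper_width: 0.0509
```

Emit:
play_rows([
  {"delta_pos": [0.005,-0.015,0],"delta_rot": [0,0,0],"hand": -0.2},
  {"delta_pos": [0,-0.03,0],"delta_rot": [0,0,0],"hand": -0.2},
  {"delta_pos": [0,-0.03,0],"delta_rot": [0,0,0],"hand": -0.2},
  {"delta_pos": [0,-0.03,0],"delta_rot": [0,0,0],"hand": -0.2},
  {"delta_pos": [0,-0.03,0],"delta_rot": [0,0,0],"hand": -0.2},
  {"delta_pos": [0,-0.03,0],"delta_rot": [0,0,0],"hand": -0.2},
  {"delta_pos": [0,-0.03,0],"delta_rot": [0,0,0],"hand": -0.2},
  {"delta_pos": [0,-0.03,0],"delta_rot": [0,0,0],"hand": -0.2},
  {"delta_pos": [0,-0.03,0],"delta_rot": [0,0,0],"hand": -0.2},
  {"delta_pos": [0,-0.03,0],"delta_rot": [0,0,0],"hand": -0.2},
  {"delta_pos": [0,-0.03,0],"delta_rot": [0,0,0],"hand": -0.2},
  {"delta_pos": [0,-0.03,0],"delta_rot": [0,0,0],"hand": -0.2},
  {"delta_pos": [0,-0.03,0],"delta_rot": [0,0,0],"hand": -0.2},
  {"delta_pos": [0,-0.03,0],"delta_rot": [0,0,0],"hand": -0.2},
  {"delta_pos": [0,-0.03,0],"delta_rot": [0,0,0],"hand": -0.2},
  {"delta_pos": [0,-0.015,0],"delta_rot": [0,0,0],"hand": -0.2},
  {"delta_pos": [0,0,0],"delta_rot": [0,0,0],"hand": -0.2},
  {"delta_pos": [0,0,0],"delta_rot": [0,0,0],"hand": -0.2},
])

```text
time_s: 32.58
eef_pos: [0.4811, -0.2652, 0.1908]
tool_rot: [0.0, 0.119, 0.993, 0.0]
wrist_force: [1.4, 0.4, -0.3]
gripper_width: 0.0507
```

```bash
python3 -c "
from h import *
s=get_image('side');t=get_image('top')
cv2.imwrite('pics/side19.png',s);cv2.imwrite('pics/top19.png',t)
cv2.imwrite('pics/side19c.png',cv2.resize(s[120:290,210:440],None,fx=3.4,fy=3.4))
cv2.imwrite('pics/top19c.png',cv2.resize(t[130:260,185:360],None,fx=4.4,fy=4.4))
print(sense()['eef_pos'])
"
```

```text
[ 0.48149178 -0.26403639  0.19066287]
```

View pics/side19c.png

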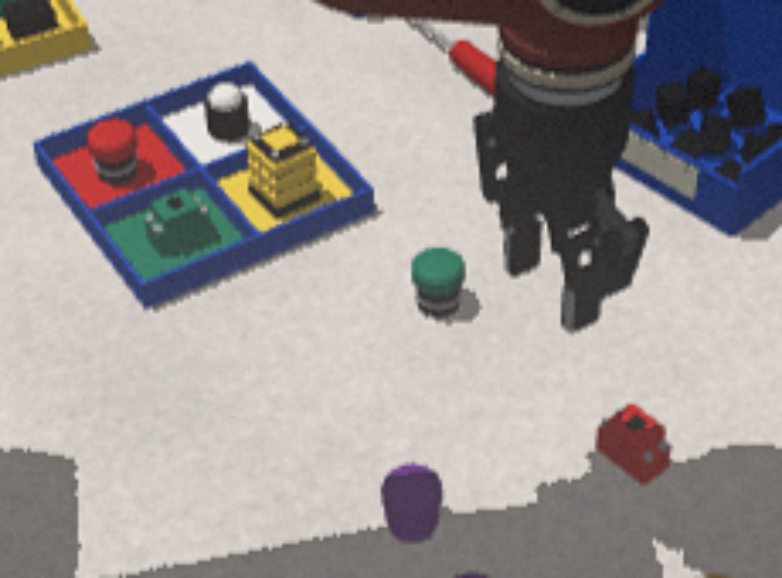

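View pics/top19c.png

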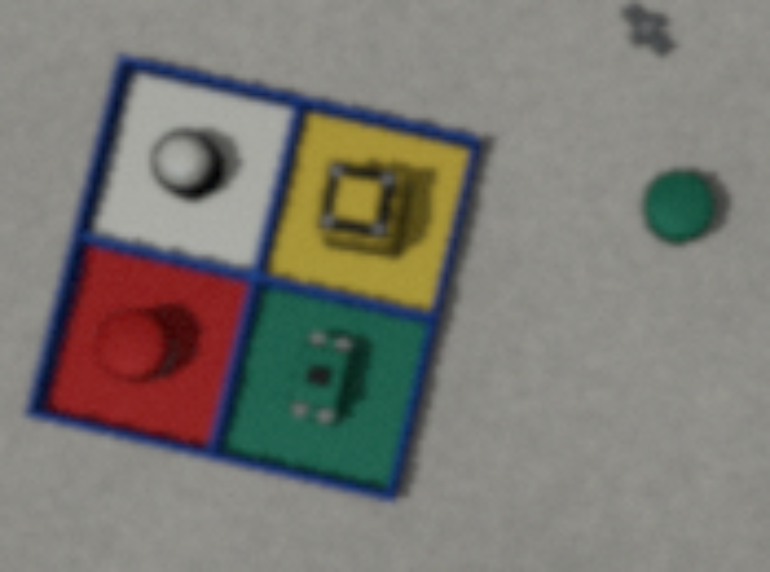

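```bash
python3 -c "
from h import *
f=lambda u,v,z: ray('top',(185+u/4.4,130+v/4.4),z)[:2]
F=dict(Y=(.568,.0737),G=(.471,.0982),R=(.4945,.1965),W=(.592,.1717))
P=dict(Y=f(361,200,.066),G=f(321,377,.042),R=f(132,342,.045),W=f(186,160,.045))
for k in F: print(k,P[k].round(4),'off mm',((P[k]-F[k])*1e3).round(1))
cs=[(122,62),(485,140),(400,493),(35,412)]
print('tray centre by outer corners',np.mean([f(u,v,.026) for u,v in cs],0),'by floors',np.mean(list(F.values()),0))
t=cv2.imread('pics/top19.png');a=cv2.imread('pics/side0.png');s=cv2.imread('pics/side19.png')
t0=cv2.imread('pics/top0.png')
for i in(t0,t): print('gm',[b[0].round(1) for b in blobs(i,(65,110,40),(95,255,255),60,(325,160,355,195))])
for i in(a,s): print('rb side',[b[0].round(1) for b in blobs(i,(172,100,30),(8,255,255),60,(380,232,412,266))], 'gm side',[b[0].round(1) for b in blobs(i,(65,110,40),(95,255,255),60,(325,185,350,210))])
"
```

```text
Y [0.5649 0.0706] off mm [-3.1 -3.1]
G [0.4736 0.0945] off mm [ 2.6 -3.7]
R [0.4931 0.1947] off mm [-1.4 -1.8]
W [0.5908 0.1669] off mm [-1.2 -4.8]
tray centre by outer corners [0.5303168  0.12947057] by floors [0.531375 0.135025]
gm [array([338.9, 176.5])]
gm [array([339. , 176.7])]
rb side [array([395.9, 250. ])] gm side [array([338. , 197.5])]
rb side [array([396. , 250.2])] gm side [array([338. , 197.6])]
```

All four parts measure within about 6 mm of their pocket centres, and the two foreign parts haven't moved. I'll hand in.

```bash
python3 -c "
from rig import *
print(finish_job())"
```

```text
the job is handed in; nothing more can be done
None
```

I put all four kit parts in their pockets and handed the job in after about 33 s. No verdict was given. Each part was lowered until the wrist force showed contact with the floor, then released and cleared. The arm was parked at z ≈ 0.19 m, touching nothing.

**Last checks, from the top and side pictures:**
- **Position:** the cam switch, green block, red mushroom and white lamp measured about 4.4, 4.5, 2.3 and 4.9 mm from their pocket centres, against a 15 mm limit. All four look upright.
- **Foreign parts:** the red block and green mushroom moved by no more than about 0.2 pixel, which is camera noise. The red block's final check is from the side view only.

**Disagreements:**
- The red mushroom and lamp gripped about 2 mm and 1 mm narrower than their stated diameters, but both stayed upright in the hand and after release.
- The tray centre worked out from its outer corners differs by about 5.5 mm in y from the one worked out from the floors. I think this comes from the tray's visible outer walls. The measured part offsets lean the same way, and either reading is well inside the limit.

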